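Drive a hinge pin out into the catch tray

TASK

First slide the blue parts tray along the desk, without lifting it, into the bay of the blue stripping stand, so that its empty compartment lies below the hinge. Then take the green-handled pin punch from its wooden rack and drive the steel hinge pin down out of the hinge with it, so that the pin drops into the tray; the gripper must not touch the pin. Hang the punch back upright in its rack, the pin still in the tray, and do not disturb the black-lidded jar, the mug or the solder reel.

Things in the scene. Friction and masses are not known exactly. Their poses are not given: they have to be found in the camera images.
- strip_stand: Blue fixed stand, 62x140 mm. Origin on the desk below the pin; x runs into its bay, open on the robot's right (-x), 88 mm wide between cheeks (x -26 to 26, outer y +-54 mm), closed behind by a 14 mm high stop bar, front face at x = 24 mm. Above the bay a hinge of 3 metal leaves (x +-18, y +-22 mm), underside 60, top 90 mm high, with a vertical 10 mm through-hole; rails beside it at most 76 mm high.
- hinge_hole (a point): Centre of the mouth of the hinge's through-hole, on the hinge's top face, 90 mm above the desk; z up.
- hinge_pin: Steel pin, 9 mm diameter, 40 mm long, 25 g, with a shallow groove; origin at its middle, z along it. At the start upright in the hole, middle 75 mm above the desk, so 5 mm stand out above and below the hinge. A spring ball 23 mm below the hole's mouth clicks into the groove: pushing it free takes about 3 to 8 N, then less. It falls by itself once its top is 20 to 26 mm below the mouth.
- parts_tray: Loose blue open tray, 50-90 g, 66 (x) by 110 (y) by 22 mm high, walls 2 mm; origin: centre of underside. A divider at y = -12 mm parts a long compartment with screws from an empty one (y -53 to -13). It lies in front of the bay, empty end (-y) towards it, up to 12 mm and 0.12 rad out of line, and slides home 85 to 110 mm, up to the stop bar, with its -y end leading.
- empty_cell (a point): Centre of the floor of the tray's empty compartment (tray frame x = 0, y = -33 mm, z = 2 mm).
- pin_punch: Pin punch, 90 g: steel shank 6 mm diameter, 54 mm long (tip at z = -54 mm), above it a collar of 25 mm diameter (z 0 to 6 mm), above that a round green handle of 18 mm diameter (z 6 to 66 mm). Origin at the centre of the collar's underside, z up along the handle. Hangs upright in the rack at the start.
- punch_tip (a point): Centre of the flat lower end of the punch's shank.
- punch_rack: Wooden rack fixed to the desk, 76 x 84 x 70 mm; origin on the desk below its hole. The punch hangs in the hole by its collar.
- rack_hole (a point): Centre of the mouth of the rack's 14 mm through-hole, on the rack's top face, 70 mm above the desk. The punch's origin is here when it hangs.
- orange_mug: Orange mug, 69 x 90 x 68 mm, bystander; origin at the centre of its underside.
- primer_jar: Grey jar with black lid, 66 mm diameter, 70 mm high, bystander; origin at the centre of its underside.
- solder_reel: Reel with yellow top, 86 x 62 x 35 mm, bystander; origin at the centre of its underside.
Things that resemble listed ones, but are neither listed nor needed, are in the scene too. There is more than one size of the pin_punch; the one meant has the size given above.

How it is judged:
By the outcome, as a careful person would: the job done as asked, in the order asked, and still so for the second after the job is handed in, with the robot touching nothing.
It also fails if it takes over 72 s, if anything falls off the work surface, if the arm or the gripper's body presses on something with over 40 N, if the wrist force passes 120 N, or if a joint passes its speed limit or range.

ROBOT

A 6-joint arm with a two-finger parallel gripper is mounted at the origin on a cart in front of the work surface, level with it; the furniture and walls round the work are solid. World frame = base frame: x ahead of the robot, y to its left, z up, the work surface at z = 0. Lengths are in mm, angles in degrees, forces in N, time in s.
With the tool pointing down it reaches from about 300 to 850 mm from the base axis. Payload 4.2 kg.
Tool frame: the origin (TCP) lies midway between the tips of the shut fingers; the grasp point (between the pads) lies env.grip_depth behind it (env.grip_depth is the distance from the TCP to the grasp point, in mm); z points along the fingers, y is the direction in which the jaws open and shut (so a half turn about z gives the same grasp; the last joint's range is limited). The gripper opens to 91 mm and grips with 3 to 60 N. Pads are 32 mm wide; open, the fingers measure 118 mm over their backs; the gripper's body (76 mm by 178 mm) begins 60 mm behind the grasp point.
Start: joints at [67.609, 18.312, 89.639, -0, 72.044, -1.146], TCP at [208.361, 535.937, 213.976] pointing down, gripper open.
Joint ranges: [-177.97, 177.97], [-48.28, 115.42], [12.27, 149.76], [-77.06, 257.06], [2.81, 150.46], [-146.56, 146.56]. Speed limits (degrees/s): [147.25, 147.25, 180, 180, 180, 180].

INTERFACE

Orientations are given as [roll, pitch, yaw] about the fixed x, y, z axes, in that order (R = Rz(yaw) Ry(pitch) Rx(roll)).
In Python, from workcell import env, cams, spotter gives the robot as it stands.
- The arm moves only by the tool apply_moves, never from a script. Its argument "plan" is a list of rows, each an object with "jaw": the closure, from 0 (fully open) to 1 (shut); "delta_pos": the shift along the tool's x, y, z in mm, a list of three; "spin": the turn about the tool's z in rad. In form: [{"jaw": jaw, "delta_pos": [dx, dy, dz], "spin": spin}, ...]. A call has exactly 8 rows; each row is the pose to reach, as a shift and turn from the pose measured when the call began, along the tool's axes at that moment; what a row does not reach only later rows make up. A row lasts 1/8 s, in which the tool goes at most 62.5 mm and 10.7 degrees, less where a joint would pass 70% of its speed; a pose out of reach is approached as far as the arm can. A call with a gripper value outside its range is refused whole. The fingers move at their own pace and stop on an object; "squeeze" is the grip in N (left out, the last holds). Time passes only in rows, so rows that repeat a pose let the fingers close, or fill a call up. It gives the time, the measured TCP pose, the force and the opening at its end, in the units of the state.
- env.state(): the state, without advancing time (a new reading comes with each control period).
- cams.grab_frame(name): name is "scene" or "top" or "wrist"; returns the picture (480x640x3 uint8, red, green, blue); there is no depth.
- cams.calibration(name): a dict with "camera_matrix" (3x3 intrinsics, pixels), "k1" (the pictures are not rectified: a ray, as slopes to the right and down, at radius r is drawn at 1 + k1 r^2 times it, then the intrinsics apply), "rvec" (rotation vector, rad) and "tvec" (3), from world to camera coordinates, as OpenCV has them. Camera axes: x right, y down, z forward; pixel columns grow to the right and rows downward; lengths in mm; the calibration is good to about 2 mm. A picture is of the moment at which its call begins: read the wrist's pose just before it. calibration takes no time and is no camera call; for the wrist camera it gives the pose at the moment of the call.
- env.job_done(): hands the job in, once; it reports no verdict.
Trained networks look in the newest picture that a camera, given by its name, has taken for a name from the list of things; names that differ only in an ending like _2 or _b are one class to them, and where a whole thing is asked for, a point or a joint stands for the part that bears it (a point fixed in the world has none). Each returns a list of dicts, best first, with "confidence" (0 to 1); they miss things now and then, are a little off and sometimes report something else, mostly with a low value. They report only what shows in the picture. A call takes as long as a camera call. They do not tell look-alikes from the thing itself.
- spotter.masks_of(camera, target): "region" (480x640 bool, what is visible of it) and "extent" ([left, top, right, bottom] in pixels, round what is visible of it).
The state is a dict: "time_s": time; "qpos": joint angles; "qvel": joint speeds; "effort": joint torques, N m; "ee_pos": TCP position; "ee_rot": TCP orientation; "force": force on the tool from outside, world axes, zero at the start; "torque": the same for the moment, N m; "gripper_width": finger opening in mm.
Only numpy, scipy, OpenCV 4.12 (cv2) and the standard library are available. Lean on these libraries where they do the work, as an engineer would, in place of code of your own. Each camera call takes 0.05 s, during which the arm holds its last target.

## Working session

There is one attempt and no reset: what is moved stays moved. The work goes in short steps, Python scripts to look and compute and a tool call to move; the robot and the scene stay as the last step left them, time stands still between calls to the robot, and variables do not carry over. Pictures are saved under pics/ and viewed, and the job is handed in when it is done.

Besides the shell and the picture viewer there is one more tool, called by a JSON object that holds its "fn" and its "kwargs", one argument or row to a line. apply_moves: Moves the arm, as the interface text tells. Its arguments: {"type":"object","properties":{"plan":{"type":"array"},"squeeze":{"type":"number"}},"required":["plan"]}

```bash
ls; mkdir -p pics; python3 - <<'E'
from workcell import env,cams,spotter
import cv2
print(env.state(), env.grip_depth)
for n in ["scene","top","wrist"]:
    im=cams.grab_frame(n); cv2.imwrite(f"pics/{n}0.png",im[:,:,::-1]); print(n,cams.calibration(n))
E
```

```text
pics
{'time_s': 0.0, 'qpos': array([ 6.76089172e+01,  1.83522216e+01,  8.97083608e+01, -1.60381639e-03,
        7.20422231e+01, -1.14615973e+00]), 'qvel': array([-0.01398976,  0.03781252, -0.10451432,  0.08036   , -0.021439  ,
        0.08310147]), 'effort': array([-1.62326472e-05, -4.12458229e+01, -2.31975871e+01,  7.28527992e-02,
        4.57566103e-02, -1.32653604e-04]), 'ee_pos': array([208.16881504, 535.44468187, 213.10120899]), 'ee_rot': array([-1.79897185e+02, -5.31919522e-04,  1.58755572e+02]), 'force': array([ 0.23192339, -0.05518801,  0.17205507]), 'torque': array([0.05486501, 0.00202207, 0.00347947]), 'gripper_width': 91.17294241113557} 18.8
scene {'camera_matrix': array([[462.02497948,   0.        , 317.457079  ],
       [  0.        , 462.02497948, 239.44633339],
       [  0.        ,   0.        ,   1.        ]]), 'k1': 0.004842140456970292, 'rvec': array([ 1.1256684 , -1.92938076,  1.25371118]), 'tvec': array([376.09745266, 287.9501161 , 431.13871516])}
top {'camera_matrix': array([[538.73766615,   0.        , 324.9506119 ],
       [  0.        , 538.73766615, 240.01200347],
       [  0.        ,   0.        ,   1.        ]]), 'k1': -0.11217657630770925, 'rvec': array([ 2.15230439, -2.18405383,  0.14687918]), 'tvec': array([ 78.39811871, 599.9039804 , 977.08349485])}
wrist {'camera_matrix': array([[391.53719864,   0.        , 319.91664224],
       [  0.        , 391.53719864, 244.14486592],
       [  0.        ,   0.        ,   1.        ]]), 'k1': -0.055235052235988485, 'rvec': array([-2.40029629, -1.64099259, -0.22231491]), 'tvec': array([-572.9616598 ,  -29.72973852,  390.98963748])}
```

View pics/scene0.png

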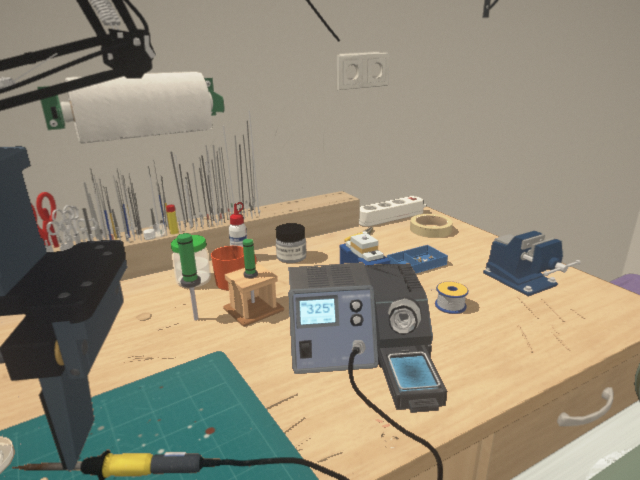

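View pics/top0.png

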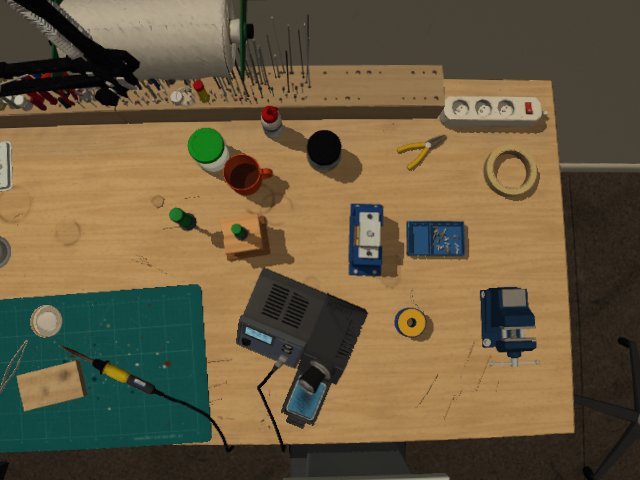

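View pics/wrist0.png

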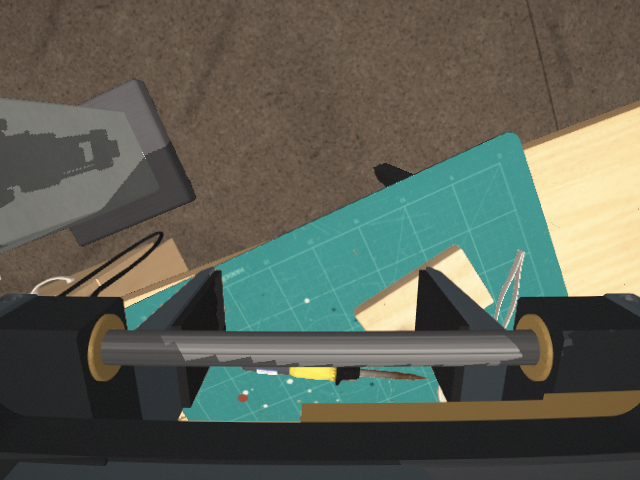

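```bash
cat > h.py <<'E'
from workcell import env,cams,spotter
import cv2, numpy as np
from scipy.spatial.transform import Rotation as Ro
def cal(n):
    c=cams.calibration(n); return c['camera_matrix'],np.array([c['k1'],0,0,0,0.]),c['rvec'],c['tvec']
def proj(n,P,c=None):
    K,d,r,t=c or cal(n)
    return cv2.projectPoints(np.atleast_2d(np.array(P,float)),r,t,K,d)[0][:,0]
def ray(n,uv,c=None):
    K,d,r,t=c or cal(n)
    x=cv2.undistortPoints(np.array(uv,float).reshape(-1,1,2),K,d)[:,0]
    R=cv2.Rodrigues(r)[0]; o=-R.T@t
    D=np.c_[x,np.ones(len(x))]@R
    return o,D
def onz(n,uv,z,c=None):
    o,D=ray(n,uv,c); return o+D*((z-o[2])/D[:,2])[:,None]
def tri(l):
    # list of (cam,uv[,c])
    A=np.zeros((3,3));b=np.zeros(3)
    for e in l:
        o,D=ray(e[0],[e[1]],*e[2:]);d=D[0]/np.linalg.norm(D[0]);M=np.eye(3)-np.outer(d,d);A+=M;b+=M@o
    return np.linalg.solve(A,b)
def save(im,name,box=None,s=1):
    if box: im=im[box[1]:box[3],box[0]:box[2]]
    im=cv2.resize(im,None,fx=s,fy=s,interpolation=cv2.INTER_CUBIC); cv2.imwrite('pics/'+name,im[:,:,::-1])
E
python3 - <<'E'
from h import *
np.set_printoptions(precision=1,suppress=True)
T=cams.grab_frame("top");S=cams.grab_frame("scene")
save(T,"topcrop1.png",(150,110,490,300),2.3)
save(S,"scenecrop1.png",(150,200,570,340),1.9)
for z,uv in [(0,(60,400)),(70,(324,149)),(90,(367,232)),(22,(436,239)),(130,(240,231)),(0,(245,240))]:
    print(uv,onz("top",[uv],z))
for n in ["strip_stand","parts_tray","pin_punch","punch_rack","orange_mug","primer_jar","solder_reel","hinge_pin"]:
    for c in ["top","scene"]:
        for m in spotter.masks_of(c,n): print(n,c,round(m['confidence'],2),m['extent'])
for c in ["top","scene"]:
    K,d,r,t=cal(c); print(c,-cv2.Rodrigues(r)[0].T@t)
E
```

```text
(60, 400) [[300.  587.3   0. ]]
(324, 149) [[767.   69.3  70. ]]
(367, 232) [[607.8  -4.6  90. ]]
(436, 239) [[ 601.6 -143.7   22. ]]
(240, 231) [[607.1 215.9 130. ]]
(245, 240) [[607.3 224.4   0. ]]
strip_stand top 0.87 [345.5, 205.4, 382.0, 279.8]
strip_stand top 0.72 [406.0, 221.1, 466.9, 253.9]
strip_stand top 0.31 [393.9, 305.5, 424.9, 338.8]
strip_stand scene 0.81 [337.0, 230.9, 391.0, 264.6]
parts_tray top 0.68 [408.1, 221.5, 465.5, 257.2]
parts_tray scene 0.56 [388.7, 244.2, 449.4, 272.7]
parts_tray scene 0.3 [339.4, 235.5, 387.2, 262.4]
pin_punch top 0.88 [171.1, 207.4, 199.3, 229.3]
pin_punch top 0.59 [230.5, 223.6, 246.3, 241.7]
pin_punch top 0.35 [349.4, 201.6, 380.3, 276.1]
pin_punch scene 0.8 [242.7, 238.0, 258.1, 302.8]
pin_punch scene 0.65 [177.4, 232.0, 199.9, 316.7]
punch_rack top 0.83 [221.7, 214.3, 272.0, 259.2]
punch_rack top 0.58 [219.9, 153.9, 272.7, 196.6]
punch_rack scene 0.64 [223.9, 263.9, 285.8, 325.3]
orange_mug top 0.74 [220.4, 149.7, 273.2, 195.0]
orange_mug scene 0.87 [210.4, 244.7, 245.7, 288.6]
primer_jar top 0.6 [309.5, 130.7, 340.9, 172.9]
primer_jar scene 0.72 [273.6, 227.8, 305.1, 262.2]
solder_reel top 0.66 [391.6, 306.8, 427.2, 337.7]
solder_reel scene 0.63 [434.4, 280.3, 467.2, 316.6]
hinge_pin scene 0.28 [247.0, 237.8, 256.0, 302.0]
top [ 481.6   87.6 1039.8]
scene [-69.3 458.4 442. ]
```

View pics/topcrop1.png

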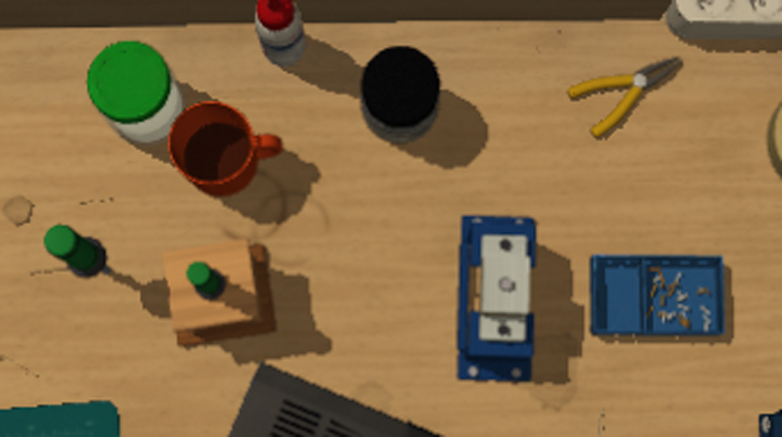

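View pics/scenecrop1.png

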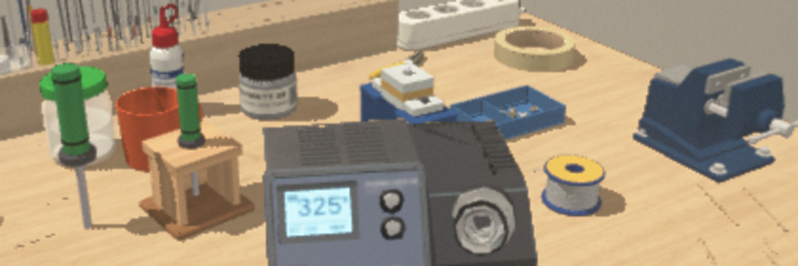

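```bash
cat >> h.py <<'E'
def plan(p,yaw=None):
    """world TCP target -> tool delta + spin(rad)"""
    s=env.state(); R=Ro.from_euler('xyz',s['ee_rot'],degrees=True).as_matrix()
    d=R.T@(np.array(p,float)-s['ee_pos'])
    sp=0
    if yaw is not None:
        a=s['ee_rot'][2]-yaw; sp=np.deg2rad((a+180)%360-180)
    print('t',s['time_s'],'pos',s['ee_pos'].round(1),'rot',s['ee_rot'].round(2),'F',s['force'].round(1),'w',round(s['gripper_width'],1),'q',s['qpos'].round(0))
    print('delta',d.round(1),'spin',round(sp,4))
E
python3 - <<'E'
from h import *
np.set_printoptions(precision=2,suppress=True)
K,d,r,t=cal("wrist");s=env.state()
Rc=cv2.Rodrigues(r)[0];o=-Rc.T@t
R=Ro.from_euler('xyz',s['ee_rot'],degrees=True).as_matrix()
print("cam in tool",R.T@(o-s['ee_pos']),"axis z in tool",R.T@Rc[2], "x",R.T@Rc[0])
# tall decoy size & rack punch
for nm,a,b in [("rackpunch top",(240,231),(250,242)),("decoy top",(177,214),(187,237)),]:
    P=tri([("top",a),("scene",b)]);print(nm,P,proj("top",[P]),proj("scene",[P]))
plan((640,-60,300),90)
E
```

```text
cam in tool [  75.93   -1.1  -170.19] axis z in tool [-0.27 -0.    0.96] x [-0.  1.  0.]
rackpunch top [607.97 218.11 132.57] [[238.49 230.33]] [[251.68 242.19]]
decoy top [633.7  317.77 154.78] [[177.36 214.12]] [[186.6  236.93]]
t 1.05 pos [208.4 535.9 214. ] rot [180.    -0.   158.75] F [ 0.  -0.3  0.3] w 91.3 q [68. 18. 90.  0. 72. -1.]
delta [-618.3 -399.   -86.1] spin 1.2
```

```bash
python3 - <<'E'
from h import *
plan((610,-136,260),90)
E
```

```text
t 1.05 pos [208.4 535.9 214. ] rot [180.    -0.   158.75] F [ 0.  -0.3  0.3] w 91.3 q [68. 18. 90.  0. 72. -1.]
delta [-617.8 -480.7  -46.1] spin 1.2
```

{"fn": "apply_moves", "kwargs": {
  "plan": [
    {"jaw":0,"delta_pos":[-20,-16,-46],"spin":0.1},
    {"jaw":0,"delta_pos":[-62,-48,-46],"spin":0.25},
    {"jaw":0,"delta_pos":[-108,-84,-46],"spin":0.4},
    {"jaw":0,"delta_pos":[-155,-120,-46],"spin":0.55},
    {"jaw":0,"delta_pos":[-202,-157,-46],"spin":0.7},
    {"jaw":0,"delta_pos":[-249,-194,-46],"spin":0.85},
    {"jaw":0,"delta_pos":[-296,-230,-46],"spin":1.0},
    {"jaw":0,"delta_pos":[-340,-265,-46],"spin":1.2}
  ]
}}

```text
time_s: 2.05
ee_pos: [430.1, 164.0, 260.3]
ee_rot: [179.9, -0.0, 90.4]
force: [0.6, 0.7, 0.8]
gripper_width: 91.4
```

```bash
python3 - <<'E'
from h import *
plan((610,-136,260),90)
E
```

```text
t 2.05 pos [430.1 164.  260.3] rot [ 1.7994e+02 -3.0000e-02  9.0360e+01] F [0.6 0.7 0.8] w 91.4 q [19.  6. 99.  0. 75. 19.]
delta [-3.011e+02  1.780e+02  3.000e-01] spin 0.0064
```

{"fn": "apply_moves", "kwargs": {
  "plan": [
    {"jaw":0,"delta_pos":[-50,30,0],"spin":0.006},
    {"jaw":0,"delta_pos":[-100,60,0],"spin":0.006},
    {"jaw":0,"delta_pos":[-150,90,0],"spin":0.006},
    {"jaw":0,"delta_pos":[-200,120,0],"spin":0.006},
    {"jaw":0,"delta_pos":[-250,148,0],"spin":0.006},
    {"jaw":0,"delta_pos":[-285,168,0],"spin":0.006},
    {"jaw":0,"delta_pos":[-301,178,0],"spin":0.006},
    {"jaw":0,"delta_pos":[-301,178,0],"spin":0.006}
  ]
}}

```text
time_s: 3.05
ee_pos: [610.0, -136.0, 259.8]
ee_rot: [180.0, -0.1, 90.0]
force: [-0.2, 0.5, 0.7]
gripper_width: 91.0
```

```bash
python3 - <<'E'
from h import *
W=cams.grab_frame("wrist"); save(W,"w1.png",None,1.25)
import pickle; pickle.dump((W,cal("wrist"),env.state()),open("w1.pkl","wb"))
for n in ["strip_stand","parts_tray","hinge_pin"]:
    for m in spotter.masks_of("wrist",n): print(n,round(m['confidence'],2),m['extent'])
plan((610,-136,260),90)
E
```

```text
strip_stand 0.77 [250.4, 38.7, 387.6, 122.2]
parts_tray 0.83 [285.4, 165.7, 351.1, 266.4]
t 3.25 pos [ 609.4 -134.4  260.7] rot [ 1.7995e+02 -5.0000e-02  9.0110e+01] F [-0.1  0.2 -0.4] w 91.2 q [-14.  21.  78.   0.  80. -14.]
delta [-1.6  0.6  0.7] spin 0.0018
```

View pics/w1.png

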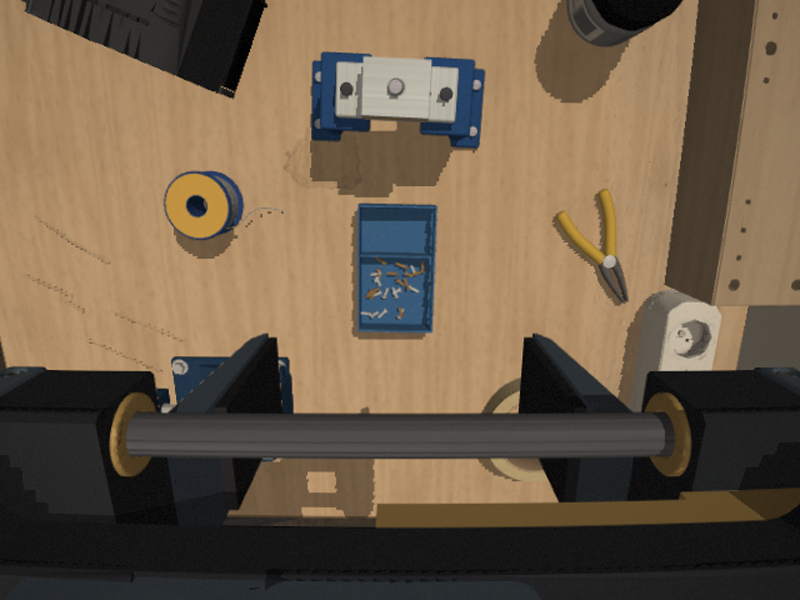

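Wrist view: stand at (396,95)/1.25, tray (397,268)/1.25, reel left, pliers right. Now a magnified crop for corners.

```bash
python3 - <<'E'
from h import *
import pickle
W,c,s=pickle.load(open("w1.pkl","rb"))
save(W,"w1a.png",(240,30,400,130),5)
save(W,"w1b.png",(270,150,370,275),4.8)
E
```

```text
(no output)
```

View pics/w1a.png

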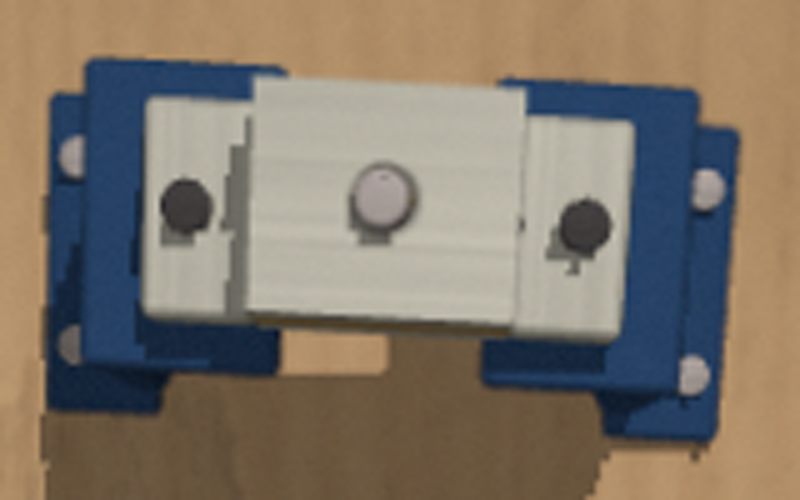

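View pics/w1b.png

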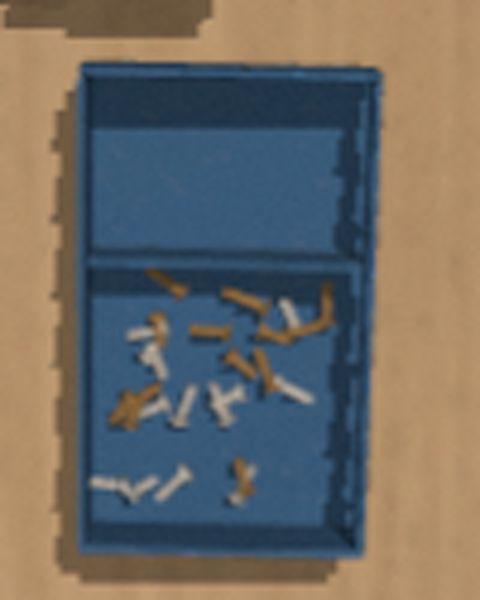

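```bash
python3 - <<'E'
from h import *
import pickle
np.set_printoptions(precision=1,suppress=True)
W,c,s=pickle.load(open("w1.pkl","rb"))
A=lambda L,k,o:[(x/k+o[0],y/k+o[1]) for x,y in L]
t=onz("wrist",A([(82,65),(381,70),(362,553),(80,552)],4.8,(270,150)),22,c)
print(t,t.mean(0)); 
h=onz("wrist",A([(254,76),(527,90),(517,332),(245,316)],5,(240,30)),90,c); print(h,h.mean(0))
p=onz("wrist",A([(383,195)],5,(240,30)),95,c);print("pin",p)
print("base feet pts z~6?",onz("wrist",A([(47,408),(717,438)],5,(240,30)),6,c))
for a,b in [(0,3),(1,2)]:
    v=t[a]-t[b];print("tray axis deg",np.degrees(np.arctan2(v[1],v[0])),np.hypot(*v[:2]))
for P,a,b in [(t,0,1),(t,3,2),(h,0,1),(h,3,2)]:
    v=P[b]-P[a];print(np.degrees(np.arctan2(v[1],v[0])),np.hypot(*v[:2]))
E
```

```text
[[ 575.3  -88.    22. ]
 [ 639.3  -89.1   22. ]
 [ 637.  -198.    22. ]
 [ 572.4 -197.7   22. ]] [ 606.  -143.2   22. ]
[[585.7  10.4  90. ]
 [629.5   8.3  90. ]
 [628.4 -28.9  90. ]
 [583.6 -26.3  90. ]] [606.8  -9.2  90. ]
pin [[606.4  -8.5  95. ]]
base feet pts z~6? [[536.  -35.8   6. ]
 [675.  -41.9   6. ]]
tray axis deg 88.48160344417822 109.71478901864937
tray axis deg 88.79753493723821 108.87614002718152
-0.9818083361221515 63.975104694090646
-0.2413850301090517 64.58868582289435
-2.7945597618602553 43.822622702146575
-3.263905933613721 44.787800133291505
```

```bash
python3 - <<'E'
from h import *
np.set_printoptions(precision=1,suppress=True)
print(onz("top",[(481,290),(537,290),(481,350)],60), onz("top",[(481,290),(483,288)],0))
u=np.array([np.cos(np.radians(87.1)),np.sin(np.radians(87.1)),0])
g=np.array([606,-143.2,0])-33*u; print(g)
plan((g[0],g[1],60),87.1)
E
```

```text
[[ 501.5 -215.6   60. ]
 [ 499.1 -322.6   60. ]
 [ 392.3 -211.2   60. ]] [[ 502.7 -234.1    0. ]
 [ 506.5 -238.3    0. ]]
[ 604.3 -176.2    0. ]
t 3.25 pos [ 609.4 -134.4  260.7] rot [179.9  -0.1  90.1] F [-0.1  0.2 -0.4] w 91.2 q [-14.  21.  78.   0.  80. -14.]
delta [-42.   -5.3 200.7] spin 0.0525
```

{"fn": "apply_moves", "kwargs": {
  "plan": [
    {"jaw":0,"delta_pos":[-15,-2,30],"spin":0.05},
    {"jaw":0,"delta_pos":[-30,-4,80],"spin":0.05},
    {"jaw":0,"delta_pos":[-42,-5.3,130],"spin":0.0525},
    {"jaw":0,"delta_pos":[-42,-5.3,175],"spin":0.0525},
    {"jaw":0,"delta_pos":[-42,-5.3,205],"spin":0.0525},
    {"jaw":0,"delta_pos":[-42,-5.3,220],"spin":0.0525},
    {"jaw":0,"delta_pos":[-42,-5.3,220],"spin":0.0525},
    {"jaw":0,"delta_pos":[-42,-5.3,220],"spin":0.0525}
  ]
}}

```text
time_s: 4.25
ee_pos: [605.5, -176.2, 42.3]
ee_rot: [179.8, -0.0, 87.1]
force: [0.3, -0.4, 0.5]
gripper_width: 91.2
```

```bash
python3 - <<'E'
from h import *
W=cams.grab_frame("wrist"); save(W,"w2.png",None,1.25)
import pickle; pickle.dump((W,cal("wrist"),env.state()),open("w2.pkl","wb"))
plan((604.3,-176.2,5),87.1)
E
```

```text
t 4.3 pos [ 605.5 -176.3   42.4] rot [ 1.7977e+02 -1.0000e-02  8.7120e+01] F [ 0.1 -0.3 -0.8] w 91.4 q [-17.  31.  95.   0.  53. -14.]
delta [ 0.1 -1.4 37.4] spin 0.0003
```

View pics/w2.png

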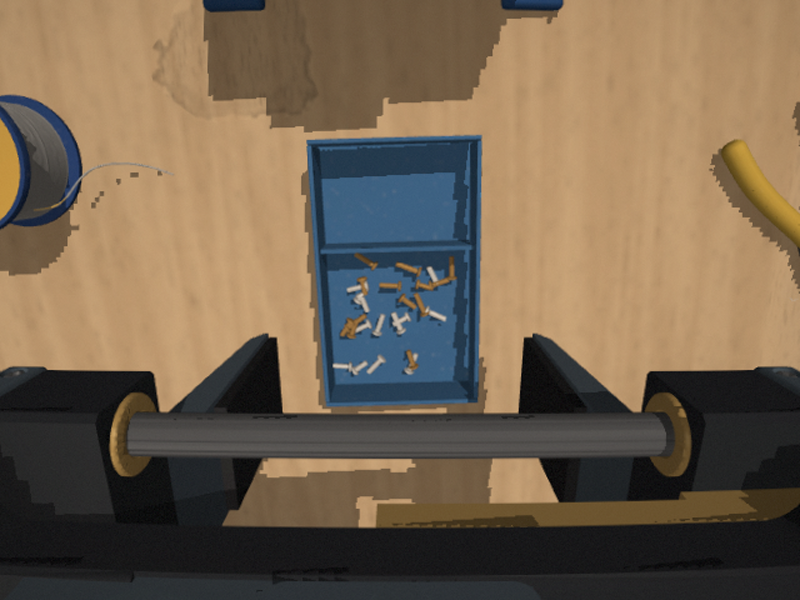

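{"fn": "apply_moves", "kwargs": {
  "plan": [
    {"jaw":0,"delta_pos":[0,-1.4,15],"spin":0},
    {"jaw":0,"delta_pos":[0,-1.4,30],"spin":0},
    {"jaw":0,"delta_pos":[0,-1.4,37],"spin":0},
    {"jaw":0,"delta_pos":[0,-1.4,37],"spin":0},
    {"jaw":0.2,"delta_pos":[0,-1.4,37],"spin":0},
    {"jaw":0.3,"delta_pos":[0,-1.4,37],"spin":0},
    {"jaw":0.35,"delta_pos":[0,-1.4,37],"spin":0},
    {"jaw":0.35,"delta_pos":[0,-1.4,37],"spin":0}
  ],
  "squeeze": 8
}}

```text
time_s: 5.3
ee_pos: [604.6, -176.3, 5.8]
ee_rot: [179.7, 0.0, 87.1]
force: [-0.1, -0.5, 1.4]
gripper_width: 66.1
```

```bash
python3 - <<'E'
from h import *
W=cams.grab_frame("wrist"); save(W,"w3.png",None,1.25)
import pickle; pickle.dump((W,cal("wrist"),env.state()),open("w3.pkl","wb"))
plan((604.3,-176.2,5),87.1)
E
```

```text
t 5.35 pos [ 604.6 -176.3    5.8] rot [179.72  -0.    87.12] F [0.4 0.2 2. ] w 66.2 q [-17.  34.  97.   0.  49. -15.]
delta [ 0.1 -0.3  0.8] spin 0.0003
```

View pics/w3.png

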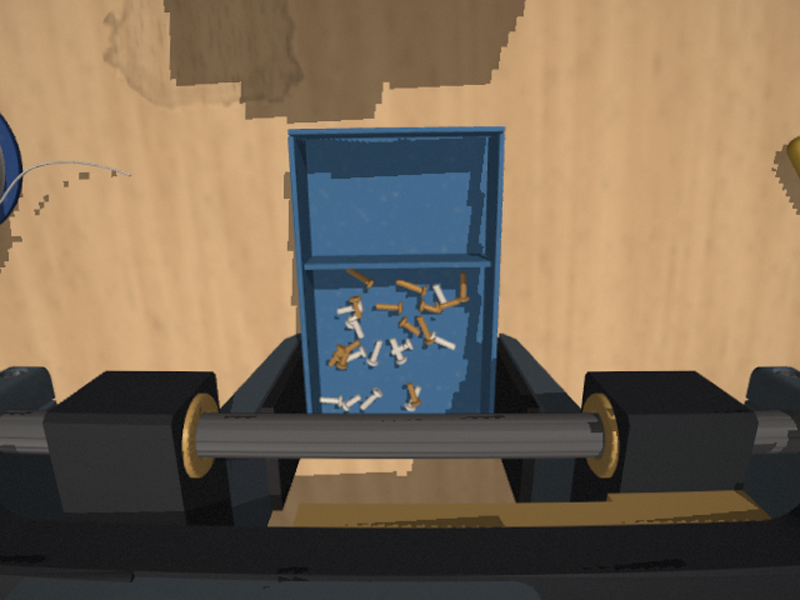

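```bash
python3 - <<'E'
from h import *
import pickle
np.set_printoptions(precision=1,suppress=True)
W,c,s=pickle.load(open("w3.pkl","rb"))
t=onz("wrist",[(290/1.25,130/1.25),(505/1.25,127/1.25)],22,c);print(t)
m=t.mean(0);u=np.array([np.cos(np.radians(87.1)),np.sin(np.radians(87.1))]);v=np.array([u[1],-u[0]])
st=np.array([606.6,-8.8]); e=st+24*u-m[:2]; print(m, "along",e@u,"lateral",e@v)
# check pin with top cam too
T=cams.grab_frame("top");save(T,"t2.png",(330,190,480,300),5)
E
```

```text
[[575.6 -88.4  22. ]
 [639.9 -90.9  22. ]]
[607.7 -89.7  22. ] along 104.69227552627527 lateral -5.2301558157012416
```

View pics/t2.png

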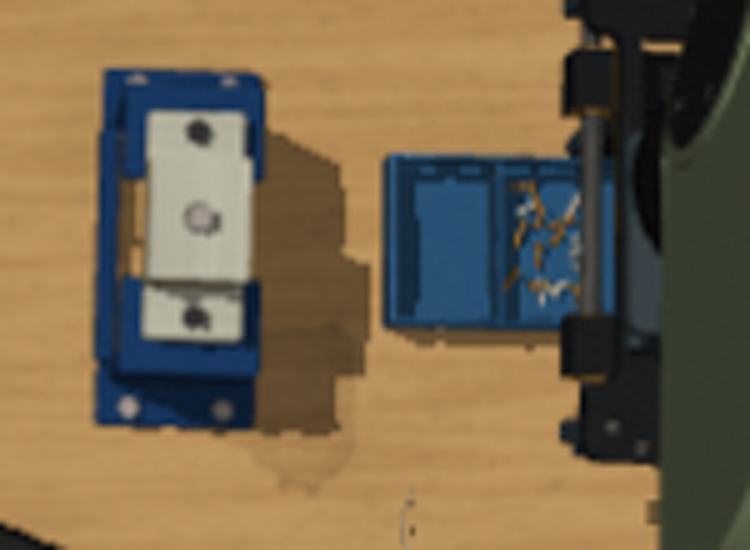

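```bash
python3 - <<'E'
from h import *
import pickle
np.set_printoptions(precision=1,suppress=True)
a=(200/5+330,217/5+190)
print(onz("top",[a],95), onz("top",[(387/5+330,157/5+190),(387/5+330,326/5+190)],22))
W,c,s=pickle.load(open("w1.pkl","rb"))
P=tri([("top",a),("wrist",(383/5+240,195/5+30),c)]);print(P,proj("top",[P]),a,proj("wrist",[P],c))
E
```

```text
[[604.6  -9.4  95. ]] [[636.4 -89.6  22. ]
 [571.2 -87.4  22. ]]
[605.5  -8.9  94.8] [[369.7 232.9]] (370.0, 233.4) [[315.5  69.7]]
```

{"fn": "apply_moves", "kwargs": {
  "plan": [
    {"jaw":0.35,"delta_pos":[8,-1,0],"spin":0},
    {"jaw":0.35,"delta_pos":[20,-2,0],"spin":0},
    {"jaw":0.35,"delta_pos":[34,-4,0],"spin":0},
    {"jaw":0.35,"delta_pos":[48,-4,0],"spin":0},
    {"jaw":0.35,"delta_pos":[62,-4,0],"spin":0},
    {"jaw":0.35,"delta_pos":[76,-4,0],"spin":0},
    {"jaw":0.35,"delta_pos":[88,-4,0],"spin":0},
    {"jaw":0.35,"delta_pos":[95,-4,0],"spin":0}
  ]
}}

```text
time_s: 6.4
ee_pos: [605.5, -80.4, 5.8]
ee_rot: [179.7, 0.0, 87.2]
force: [-0.4, -0.2, 1.1]
gripper_width: 66.1
```

```bash
python3 - <<'E'
from h import *
W=cams.grab_frame("wrist"); save(W,"w4.png",None,1.25)
import pickle; pickle.dump((W,cal("wrist"),env.state()),open("w4.pkl","wb"))
T=cams.grab_frame("top");save(T,"t4.png",(330,190,480,300),5)
plan((605,-72,5),87.1)
E
```

```text
t 6.5 pos [605.4 -80.3   5.8] rot [ 1.7972e+02 -3.0000e-02  8.7150e+01] F [-0.5  1.2  0.8] w 66.1 q [ -9.  32. 100.   0.  48.  -6.]
delta [ 8.2 -0.9  0.8] spin 0.0008
```

View pics/w4.png

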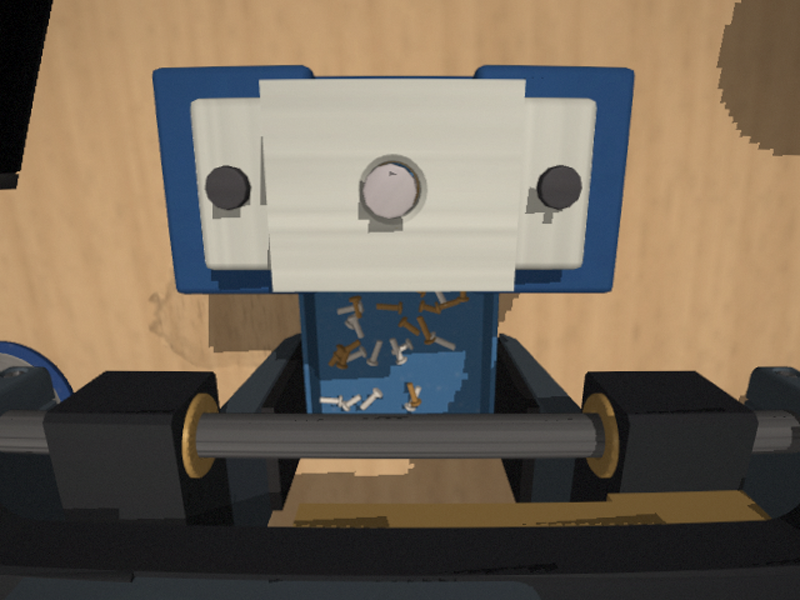

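View pics/t4.png

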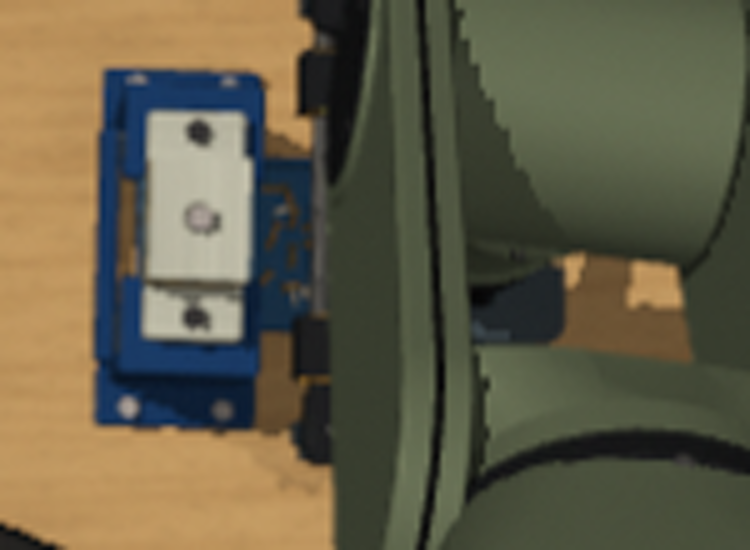

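{"fn": "apply_moves", "kwargs": {
  "plan": [
    {"jaw":0.35,"delta_pos":[2,0,0],"spin":0},
    {"jaw":0.35,"delta_pos":[4,0,0],"spin":0},
    {"jaw":0.35,"delta_pos":[6,0,0],"spin":0},
    {"jaw":0.35,"delta_pos":[7.5,0,0],"spin":0},
    {"jaw":0.35,"delta_pos":[9,0,0],"spin":0},
    {"jaw":0.35,"delta_pos":[10,0,0],"spin":0},
    {"jaw":0.35,"delta_pos":[10.5,0,0],"spin":0},
    {"jaw":0.35,"delta_pos":[10.5,0,0],"spin":0}
  ]
}}

```text
time_s: 7.5
ee_pos: [604.8, -71.8, 5.7]
ee_rot: [179.8, 0.2, 87.2]
force: [-2.3, -7.9, 1.7]
gripper_width: 66.1
```

```bash
python3 - <<'E'
from h import *
import pickle
np.set_printoptions(precision=1,suppress=True)
W,c,s=pickle.load(open("w4.pkl","rb"))
A=lambda L,k=1.25:[(x/k,y/k) for x,y in L]
h=onz("wrist",A([(260,80),(524,80),(514,291),(269,291)]),90,c);print(h,h.mean(0), onz("wrist",A([(393,187.5)]),90,c),onz("wrist",A([(391,191)]),95,c))
W=cams.grab_frame("wrist"); save(W,"w5.png",None,1.25)
pickle.dump((W,cal("wrist"),env.state()),open("w5.pkl","wb"))
plan((605,-72,5),87.1)
E
```

```text
[[586.2  10.4  90. ]
 [629.4   8.2  90. ]
 [628.  -27.5  90. ]
 [583.5 -25.2  90. ]] [606.8  -8.5  90. ] [[607.   -8.1  90. ]] [[606.7  -8.4  95. ]]
t 7.55 pos [604.8 -71.8   5.7] rot [179.8   0.1  87.2] F [-3.  -7.7  2.3] w 66.0 q [ -8.  32. 100.  -0.  48.  -5.]
delta [-0.2  0.2  0.7] spin 0.0024
```

View pics/w5.png

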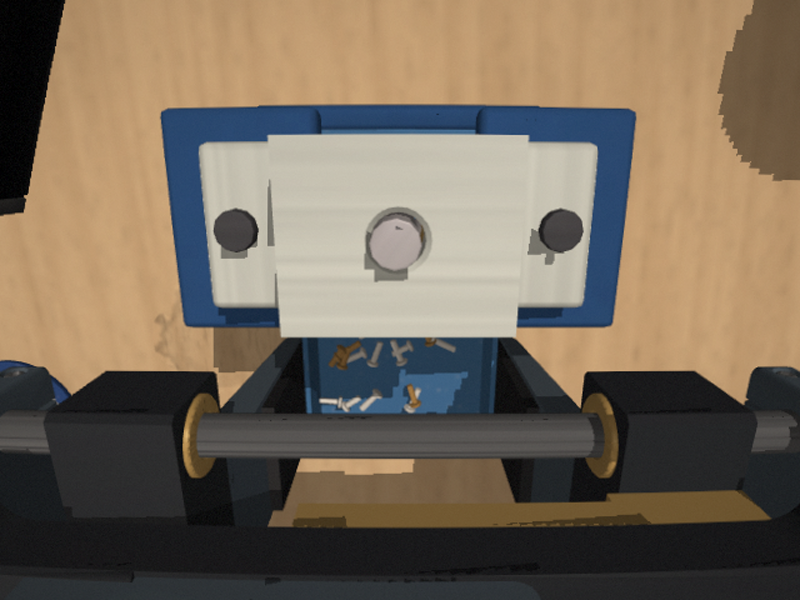

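{"fn": "apply_moves", "kwargs": {
  "plan": [
    {"jaw":0.2,"delta_pos":[0,0,0],"spin":0},
    {"jaw":0,"delta_pos":[0,0,0],"spin":0},
    {"jaw":0,"delta_pos":[0,0,-2],"spin":0},
    {"jaw":0,"delta_pos":[0,0,-25],"spin":0},
    {"jaw":0,"delta_pos":[0,0,-70],"spin":0},
    {"jaw":0,"delta_pos":[0,0,-120],"spin":0},
    {"jaw":0,"delta_pos":[0,0,-180],"spin":0},
    {"jaw":0,"delta_pos":[0,0,-235],"spin":0}
  ]
}}

```text
time_s: 8.55
ee_pos: [604.2, -70.7, 243.0]
ee_rot: [179.8, 0.1, 87.3]
force: [1.7, -0.6, 0.0]
gripper_width: 91.8
```

```bash
python3 - <<'E'
from h import *
W=cams.grab_frame("wrist"); save(W,"w6.png",None,1.25)
T=cams.grab_frame("top"); save(T,"t6.png",(150,110,490,300),2.3)
plan((606,110,250),90)
E
```

```text
t 8.65 pos [607.6 -71.2 248.4] rot [179.02   0.2   87.25] F [1.1 0.1 0.2] w 90.9 q [-8. 20. 82. -0. 77. -5.]
delta [180.9 -10.2  -2.4] spin -0.0479
```

View pics/w6.png

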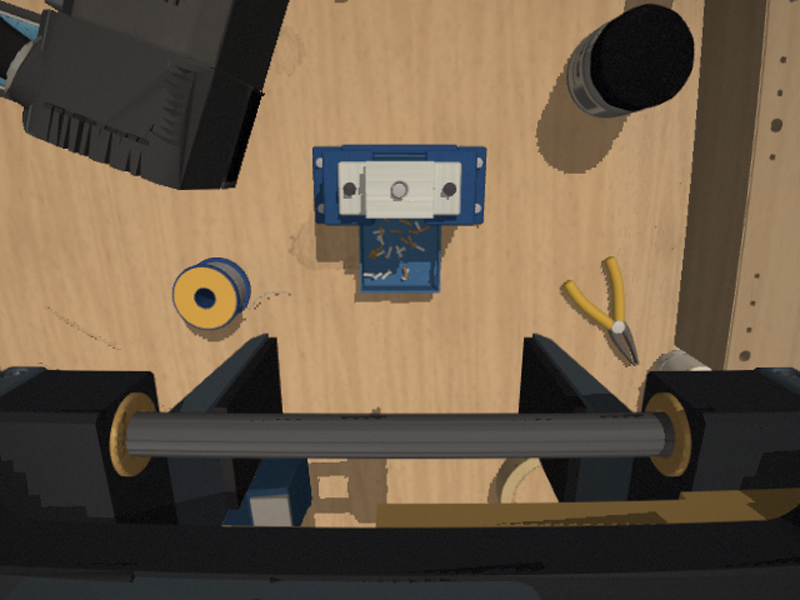

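```bash
python3 - <<'E'
from h import *
for i in range(4):
    cams.grab_frame("top"); plan((606,110,250),87)
E
```

```text
t 8.7 pos [605.9 -71.  244.7] rot [1.7938e+02 1.7000e-01 8.7250e+01] F [-0.2  0.2 -0.6] w 91.1 q [-8. 20. 82. -0. 77. -5.]
delta [180.8  -8.6  -6. ] spin 0.0044
t 8.75 pos [604.5 -70.9 241.9] rot [1.797e+02 1.500e-01 8.725e+01] F [-0.1  0.5 -0.9] w 91.3 q [-8. 20. 83. -0. 77. -5.]
delta [180.7  -7.2  -8.6] spin 0.0044
t 8.8 pos [603.7 -70.8 240.1] rot [1.799e+02 1.400e-01 8.725e+01] F [-0.5 -1.3  0.7] w 91.2 q [-8. 20. 83. -0. 77. -5.]
delta [180.7  -6.4 -10.3] spin 0.0043
t 8.85 pos [603.4 -70.8 239.2] rot [-1.7999e+02  1.3000e-01  8.7250e+01] F [-0.4  0.5 -0.6] w 91.4 q [-8. 20. 83. -0. 77. -5.]
delta [180.7  -6.  -11.2] spin 0.0044
```

{"fn": "apply_moves", "kwargs": {
  "plan": [
    {"jaw":0,"delta_pos":[20,-1,-11],"spin":0},
    {"jaw":0,"delta_pos":[55,-2,-11],"spin":0},
    {"jaw":0,"delta_pos":[95,-4,-11],"spin":0},
    {"jaw":0,"delta_pos":[130,-5,-11],"spin":0},
    {"jaw":0,"delta_pos":[160,-6,-11],"spin":0},
    {"jaw":0,"delta_pos":[176,-6,-11],"spin":0},
    {"jaw":0,"delta_pos":[181,-6,-11],"spin":0},
    {"jaw":0,"delta_pos":[181,-6,-11],"spin":0}
  ]
}}

```text
time_s: 9.85
ee_pos: [606.0, 110.0, 249.6]
ee_rot: [-180.0, 0.2, 87.2]
force: [-0.3, -0.1, 1.2]
gripper_width: 91.2
```

```bash
python3 - <<'E'
from h import *
import pickle
W=cams.grab_frame("wrist"); save(W,"w7.png",None,1.25)
pickle.dump((W,cal("wrist"),env.state()),open("w7.pkl","wb"))
save(W,"w7a.png",(240,120,400,240),5)
for n in ["pin_punch","punch_rack"]:
    for m in spotter.masks_of("wrist",n): print(n,round(m['confidence'],2),m['extent'])
plan((606,110,250),87)
E
```

```text
pin_punch 0.59 [305.9, 66.3, 336.4, 104.2]
punch_rack 0.79 [277.3, 43.0, 366.0, 144.1]
t 10.0 pos [606.1 109.3 249.8] rot [-1.7998e+02  1.5000e-01  8.7180e+01] F [-0.1 -0.7  0.1] w 91.1 q [ 9. 21. 80. -0. 79. 12.]
delta [ 0.7 -0.1 -0.2] spin 0.0031
```

View pics/w7.png

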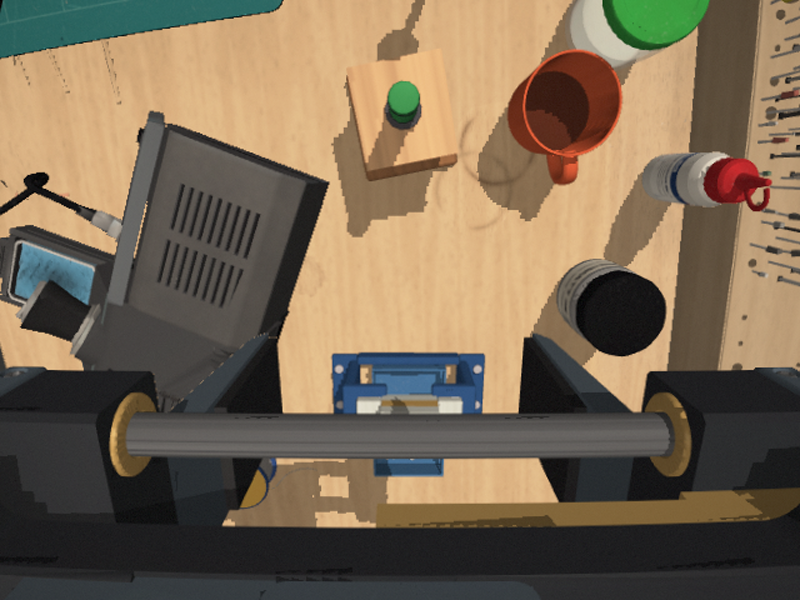

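```bash
python3 - <<'E'
from h import *
import pickle
np.set_printoptions(precision=1,suppress=True)
W,c,s=pickle.load(open("w7.pkl","rb"))
save(W,"w7a.png",(270,30,390,160),4.6)
print(onz("wrist",[(404/1.25,97/1.25)],136,c))
E
```

```text
[[613.3 221.9 136. ]]
```

View pics/w7a.png

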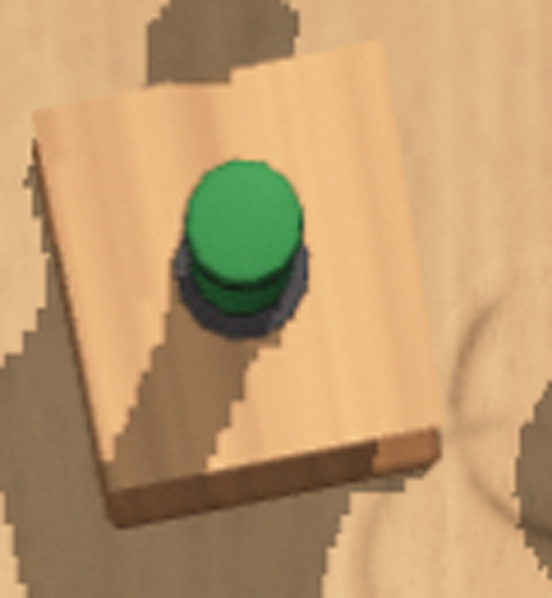

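```bash
python3 - <<'E'
from h import *
import pickle
np.set_printoptions(precision=1,suppress=True)
W,c,s=pickle.load(open("w7.pkl","rb"))
print("station",tri([("wrist",(326/1.25,182/1.25),c),("top",(266,270))]))
a=(270+244/4.6,30+222/4.6);b=(270+241.5/4.6,30+273/4.6)
print(a,onz("wrist",[a],136,c),onz("wrist",[b],76,c))
print(tri([("wrist",a,c),("top",(239,231))]))
r=[(270+x/4.6,30+y/4.6) for x,y in [(36,113),(380,42),(440,430),(105,492)]]
q=onz("wrist",r,70,c);print(q,q.mean(0))
plan((613.3,221.5,160),87)
E
```

```text
station [548.5 179.3  19.9]
(323.04347826086956, 78.2608695652174) [[613.1 221.5 136. ]] [[613.1 220.6  76. ]]
[614.1 227.   78.4]
[[577.6 250.5  70. ]
 [639.7 259.3  70. ]
 [648.8 191.8  70. ]
 [585.6 183.6  70. ]] [612.9 221.3  70. ]
t 10.0 pos [606.1 109.3 249.8] rot [-180.     0.1   87.2] F [-0.1 -0.7  0.1] w 91.1 q [ 9. 21. 80. -0. 79. 12.]
delta [112.6   1.8  89.5] spin 0.0031
```

```bash
python3 - <<'E'
from h import *
import pickle
np.set_printoptions(precision=1,suppress=True)
W,c,s=pickle.load(open("w7.pkl","rb"))
for z in (60,90,120): print(onz("wrist",[(326/1.25,182/1.25),(160/1.25,115/1.25)],z,c)[:,:2].ravel(), onz("top",[(266,270),(367,314),(237,335)],z)[:,:2].ravel())
E
```

```text
[555.8 177.6 442.7 230.4] [544.5 178.2 462.2  -3.9 427.9 231.1]
[560.3 178.2 456.6 226.6] [542.6 175.4 462.8  -1.1 429.6 226.7]
[564.7 178.8 470.5 222.8] [540.7 172.6 463.3   1.7 431.2 222.4]
```

{"fn": "apply_moves", "kwargs": {
  "plan": [
    {"jaw":0,"delta_pos":[20,0,10],"spin":0},
    {"jaw":0,"delta_pos":[45,1,30],"spin":0},
    {"jaw":0,"delta_pos":[75,1.8,55],"spin":0},
    {"jaw":0,"delta_pos":[100,1.8,75],"spin":0},
    {"jaw":0,"delta_pos":[110,1.8,87],"spin":0},
    {"jaw":0,"delta_pos":[112,1.8,89.5],"spin":0},
    {"jaw":0,"delta_pos":[112,1.8,89.5],"spin":0},
    {"jaw":0,"delta_pos":[112,1.8,89.5],"spin":0}
  ]
}}

```text
time_s: 11.0
ee_pos: [613.9, 220.2, 161.0]
ee_rot: [179.9, 0.1, 87.1]
force: [0.5, 0.1, -1.8]
gripper_width: 91.5
```

```bash
python3 - <<'E'
from h import *
import pickle
W=cams.grab_frame("wrist"); save(W,"w8.png",None,1.25)
pickle.dump((W,cal("wrist"),env.state()),open("w8.pkl","wb"))
plan((613,221,160),87)
E
```

```text
t 11.05 pos [613.9 220.3 161. ] rot [1.7992e+02 1.2000e-01 8.7120e+01] F [ 0.2 -0.1  0.6] w 91.2 q [19. 27. 83. -0. 69. 22.]
delta [ 0.7 -0.9  1. ] spin 0.0022
```

View pics/w8.png

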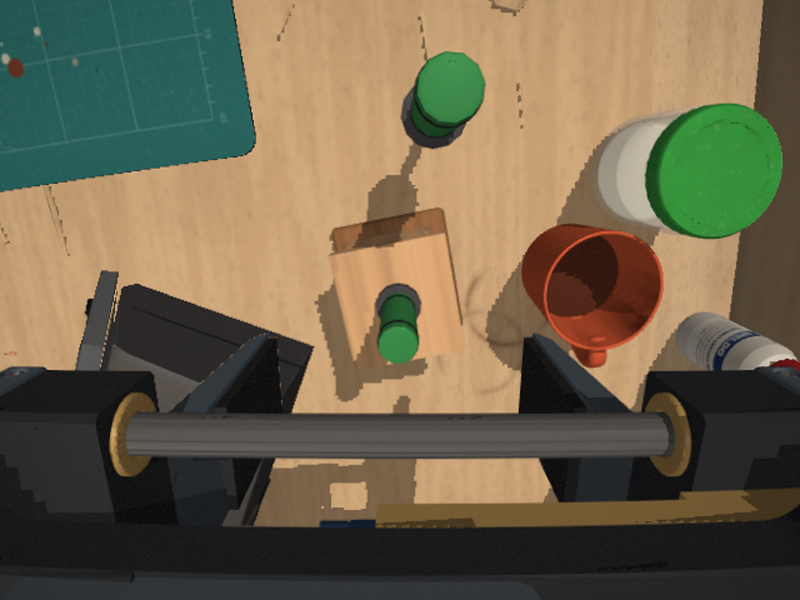

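```bash
python3 - <<'E'
from h import *
import pickle
np.set_printoptions(precision=1,suppress=True)
W,c,s=pickle.load(open("w8.pkl","rb"))
a=(398/1.25,342/1.25)
print(onz("wrist",[a],136,c),onz("wrist",[(400/1.25,303/1.25)],76,c),proj("wrist",[s['ee_pos']],c)*1.25, s['ee_pos'])
plan((613.3,220.8,87),87)
E
```

```text
[[612.8 224.4 136. ]] [[613.8 224.8  76. ]] [[401.3 374.9]] [613.9 220.3 161. ]
t 11.05 pos [613.9 220.3 161. ] rot [179.9   0.1  87.1] F [ 0.2 -0.1  0.6] w 91.2 q [19. 27. 83. -0. 69. 22.]
delta [ 0.7 -0.7 74. ] spin 0.0022
```

```bash
cat >> h.py <<'E'
def wgrab(name):
    import pickle
    c=cal("wrist");s=env.state();W=cams.grab_frame("wrist");pickle.dump((W,c,s),open(name+".pkl","wb"));save(W,name+".png",None,1.25);return W,c,s
E
python3 - <<'E'
from h import *
np.set_printoptions(precision=1,suppress=True)
W,c,s=wgrab("w9");print(s['ee_pos'],s['ee_rot'])
save(W,"w9a.png",(250,150,380,300),4)
T=cams.grab_frame("top")
print("top",onz("top",[(150+200/2.3,110+274/2.3)],136),onz("top",[(150+205/2.3,110+283/2.3)],76))
E
```

```text
[613.9 220.3 161. ] [179.9   0.1  87.1]
top [[609.6 220.2 136. ]] [[610.9 225.1  76. ]]
```

View pics/w9a.png

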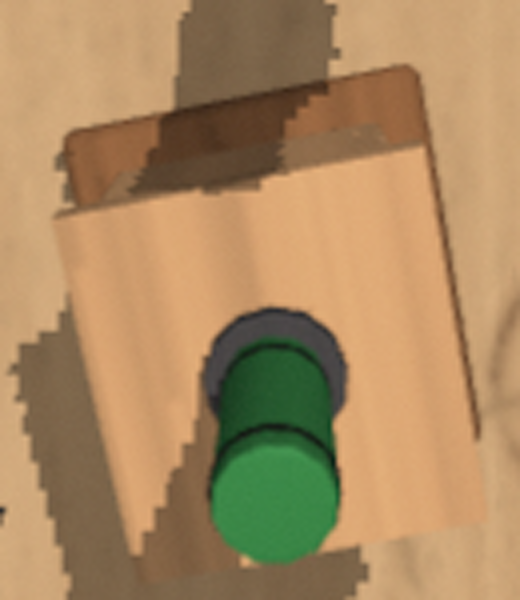

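{"fn": "apply_moves", "kwargs": {
  "plan": [
    {"jaw":0,"delta_pos":[2,-0.7,10],"spin":0},
    {"jaw":0,"delta_pos":[2,-0.7,30],"spin":0},
    {"jaw":0,"delta_pos":[2,-0.7,50],"spin":0},
    {"jaw":0,"delta_pos":[2,-0.7,66],"spin":0},
    {"jaw":0,"delta_pos":[2,-0.7,73],"spin":0},
    {"jaw":0,"delta_pos":[2,-0.7,73],"spin":0},
    {"jaw":0,"delta_pos":[2,-0.7,73],"spin":0},
    {"jaw":0,"delta_pos":[2,-0.7,73],"spin":0}
  ]
}}

```text
time_s: 12.15
ee_pos: [613.6, 222.4, 88.5]
ee_rot: [179.9, 0.1, 87.1]
force: [-0.2, -0.6, 0.6]
gripper_width: 91.4
```

```bash
python3 - <<'E'
from h import *
np.set_printoptions(precision=1,suppress=True)
W,c,s=wgrab("w10")
plan((613.3,222,87),87.2)
print(proj("wrist",[[613.5,222.5,136],[613.5,222.5,76]],c)*1.25)
E
```

```text
t 12.2 pos [613.5 222.4  88.4] rot [179.9   0.1  87.1] F [-0.2 -0.2  0.5] w 91.0 q [19. 31. 89. -0. 61. 22.]
delta [-0.4 -0.2  1.4] spin -0.0012
[[401.7 442.7]
 [400.9 362. ]]
```

View pics/w10.png

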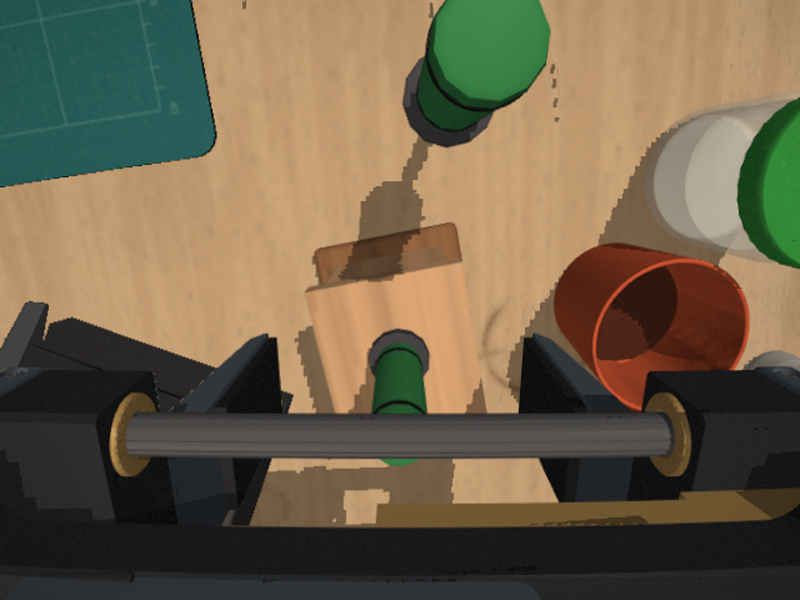

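{"fn": "apply_moves", "kwargs": {
  "plan": [
    {"jaw":0.4,"delta_pos":[1.5,-0.5,1],"spin":0},
    {"jaw":0.6,"delta_pos":[1.5,-0.5,1],"spin":0},
    {"jaw":0.7,"delta_pos":[1.5,-0.5,1],"spin":0},
    {"jaw":0.76,"delta_pos":[1.5,-0.5,1],"spin":0},
    {"jaw":0.85,"delta_pos":[1.5,-0.5,1],"spin":0},
    {"jaw":0.95,"delta_pos":[1.5,-0.5,1],"spin":0},
    {"jaw":1,"delta_pos":[1.5,-0.5,1],"spin":0},
    {"jaw":1,"delta_pos":[1.5,-0.5,1],"spin":0}
  ],
  "squeeze": 45
}}

```text
time_s: 13.2
ee_pos: [613.1, 223.9, 87.4]
ee_rot: [179.9, 0.1, 87.1]
force: [0.4, 0.4, 0.8]
gripper_width: 17.6
```

```bash
python3 - <<'E'
from h import *
np.set_printoptions(precision=1,suppress=True)
W,c,s=wgrab("w11")
plan((613.3,222,87),87.2)
E
```

```text
t 13.25 pos [613.1 223.9  87.4] rot [179.9   0.1  87.1] F [-0.  -0.  -0.1] w 17.4 q [19. 31. 89. -0. 61. 22.]
delta [-1.9  0.3  0.4] spin -0.0012
```

{"fn": "apply_moves", "kwargs": {
  "plan": [
    {"jaw":1,"delta_pos":[0,0,-5],"spin":0},
    {"jaw":1,"delta_pos":[0,0,-18],"spin":0},
    {"jaw":1,"delta_pos":[0,0,-38],"spin":0},
    {"jaw":1,"delta_pos":[0,0,-62],"spin":0},
    {"jaw":1,"delta_pos":[0,0,-85],"spin":0},
    {"jaw":1,"delta_pos":[0,0,-102],"spin":0},
    {"jaw":1,"delta_pos":[0,0,-110],"spin":0},
    {"jaw":1,"delta_pos":[0,0,-110],"spin":0}
  ]
}}

```text
time_s: 14.25
ee_pos: [612.9, 224.1, 197.8]
ee_rot: [179.8, 0.1, 87.1]
force: [0.1, 0.5, -1.9]
gripper_width: 17.2
```

```bash
python3 - <<'E'
from h import *
np.set_printoptions(precision=1,suppress=True)
cams.grab_frame("top");
W,c,s=wgrab("w12")
plan((606.5,-20,200),87.1)
p=s['ee_pos'];print(proj("wrist",[p+[0,0,-17],p+[0,0,-71]],c)*1.25)
E
```

```text
t 14.35 pos [612.4 223.9 196.5] rot [180.    0.1  87.1] F [ 0.6 -0.1 -1. ] w 16.9 q [19. 26. 80. -0. 74. 22.]
delta [-243.9    6.3   -2.9] spin 0.0006
[[401.  357.9]
 [400.7 318.7]]
```

View pics/w12.png

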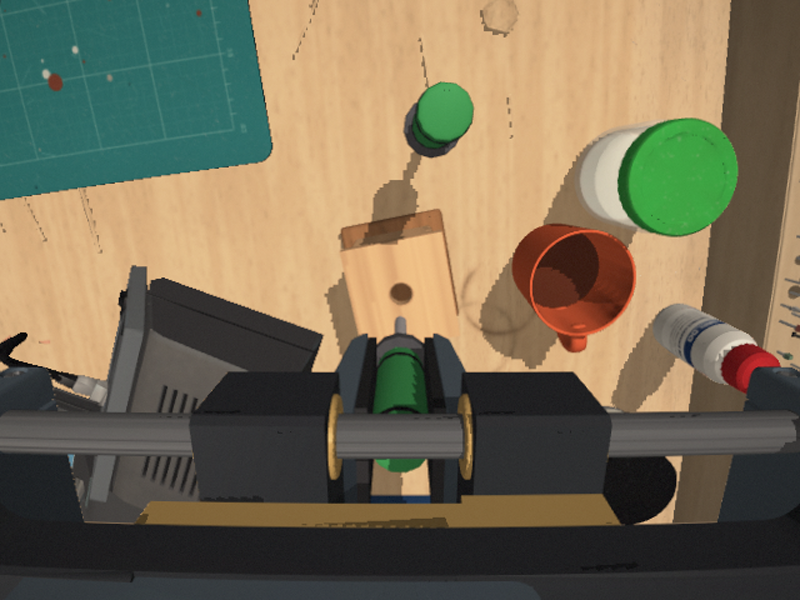

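```bash
python3 - <<'E'
from h import *
import pickle
np.set_printoptions(precision=1,suppress=True)
W,c,s=pickle.load(open("w12.pkl","rb"))
print(onz("wrist",[(401/1.25,293/1.25)],70,c))
plan((606.7,-8.2,195),87.1)
E
```

```text
[[612.9 223.4  70. ]]
t 14.35 pos [612.4 223.9 196.5] rot [180.    0.1  87.1] F [ 0.6 -0.1 -1. ] w 16.9 q [19. 26. 80. -0. 74. 22.]
delta [-232.1    5.9    2.1] spin 0.0006
```

{"fn": "apply_moves", "kwargs": {
  "plan": [
    {"jaw":1,"delta_pos":[-20,0,0],"spin":0},
    {"jaw":1,"delta_pos":[-60,1,0],"spin":0},
    {"jaw":1,"delta_pos":[-110,2,0],"spin":0},
    {"jaw":1,"delta_pos":[-160,4,0],"spin":0},
    {"jaw":1,"delta_pos":[-200,5,1],"spin":0},
    {"jaw":1,"delta_pos":[-224,6,2],"spin":0},
    {"jaw":1,"delta_pos":[-232,6,2],"spin":0},
    {"jaw":1,"delta_pos":[-232,6,2],"spin":0}
  ]
}}

```text
time_s: 15.35
ee_pos: [606.4, -8.5, 194.8]
ee_rot: [-180.0, 0.1, 87.1]
force: [-0.2, 0.2, -0.7]
gripper_width: 17.5
```

```bash
python3 - <<'E'
from h import *
np.set_printoptions(precision=1,suppress=True)
for i in range(2): cams.grab_frame("top")
W,c,s=wgrab("w13")
save(W,"w13a.png",(250,180,390,290),5.5)
plan((606.7,-8.2,195),87.1)
p=s['ee_pos'];print(proj("wrist",[p+[0,0,-71]],c))
E
```

```text
t 15.5 pos [606.7  -7.2 195. ] rot [180.    0.1  87.2] F [ 0.2 -0.1 -1.1] w 17.3 q [-2. 22. 87. -0. 71.  1.]
delta [-1.  0. -0.] spin 0.0016
[[320.7 255. ]]
```

View pics/w13a.png

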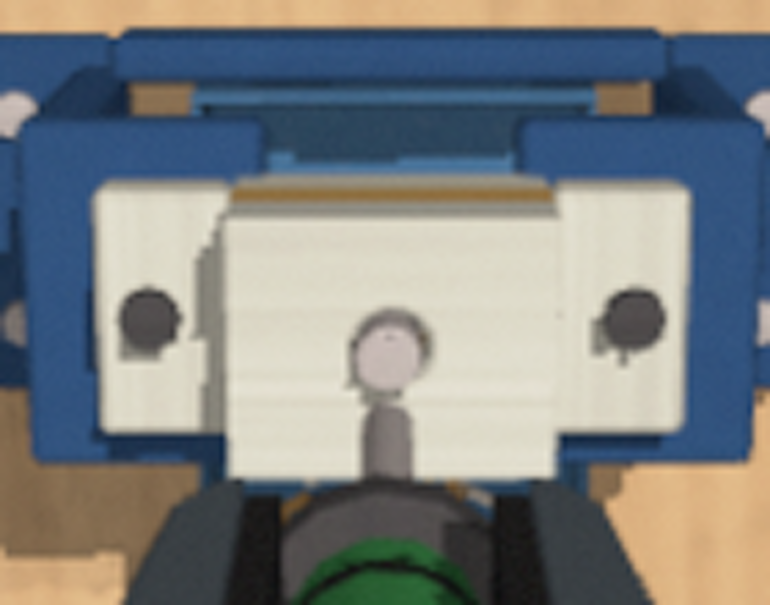

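```bash
python3 - <<'E'
from h import *
import pickle
np.set_printoptions(precision=1,suppress=True)
W,c,s=pickle.load(open("w13.pkl","rb"))
f=lambda x,y:(250+x/5.5,180+y/5.5)
print("pin",onz("wrist",[f(390,356)],95,c),"hole",onz("wrist",[f(392,346)],90,c),"tip",onz("wrist",[f(387,427)],124,c))
h=onz("wrist",[f(224,216),f(556,216),f(557,477),f(229,479)],90,c);print(h.mean(0))
cs=onz("scene",[(0,0)],0)
E
```

```text
pin [[606.8  -8.7  95. ]] hole [[607.1  -8.8  90. ]] tip [[606.4  -9.1 124. ]]
[607.   -9.2  90. ]
```

{"fn": "apply_moves", "kwargs": {
  "plan": [
    {"jaw":1,"delta_pos":[0.2,0.4,5],"spin":0},
    {"jaw":1,"delta_pos":[0.2,0.4,12],"spin":0},
    {"jaw":1,"delta_pos":[0.2,0.4,18],"spin":0},
    {"jaw":1,"delta_pos":[0.2,0.4,21],"spin":0},
    {"jaw":1,"delta_pos":[0.2,0.4,22],"spin":0},
    {"jaw":1,"delta_pos":[0.2,0.4,22],"spin":0},
    {"jaw":1,"delta_pos":[0.2,0.4,22],"spin":0},
    {"jaw":1,"delta_pos":[0.2,0.4,22],"spin":0}
  ]
}}

```text
time_s: 16.5
ee_pos: [607.2, -7.1, 173.2]
ee_rot: [180.0, 0.1, 87.2]
force: [-0.2, 0.2, -1.4]
gripper_width: 17.6
```

```bash
python3 - <<'E'
from h import *
np.set_printoptions(precision=1,suppress=True)
W,c,s=wgrab("w14")
save(W,"w14a.png",(250,180,390,290),5.5)
plan((606.7,-8.2,195),87.1)
for n in ("scene",):
    S=cams.grab_frame(n); save(S,"s14.png",(300,180,440,290),5.5)
p=s['ee_pos'];print((proj("wrist",[p+[0,0,-71],[606.8,-8.7,95],[606.9,-8.8,90]],c)-[250,180])*5.5)
E
```

```text
t 16.55 pos [607.2  -7.1 173.2] rot [180.    0.1  87.2] F [ 0.5  0.3 -0.3] w 17.0 q [-2. 23. 89. -0. 68.  1.]
delta [ -1.2  -0.4 -21.8] spin 0.0016
[[388.2 412.4]
 [385.2 407.7]
 [386.  396.4]]
```

View pics/w14a.png

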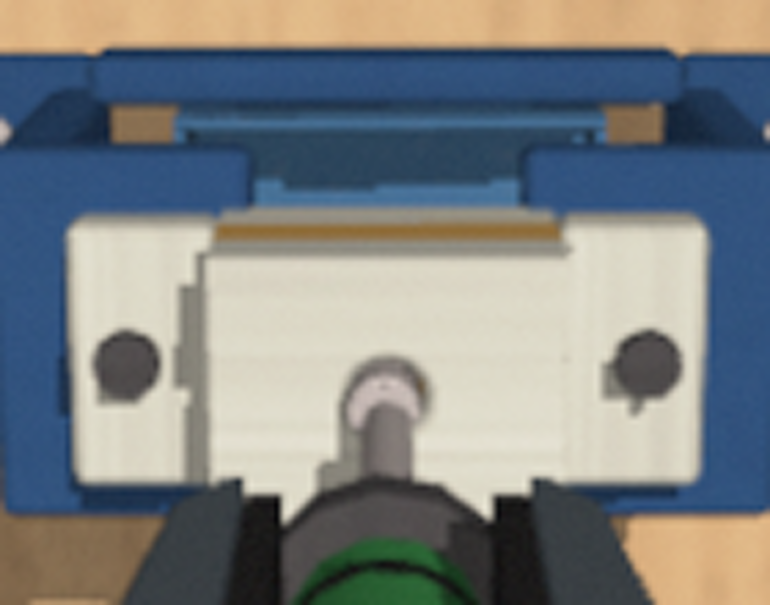

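View pics/s14.png

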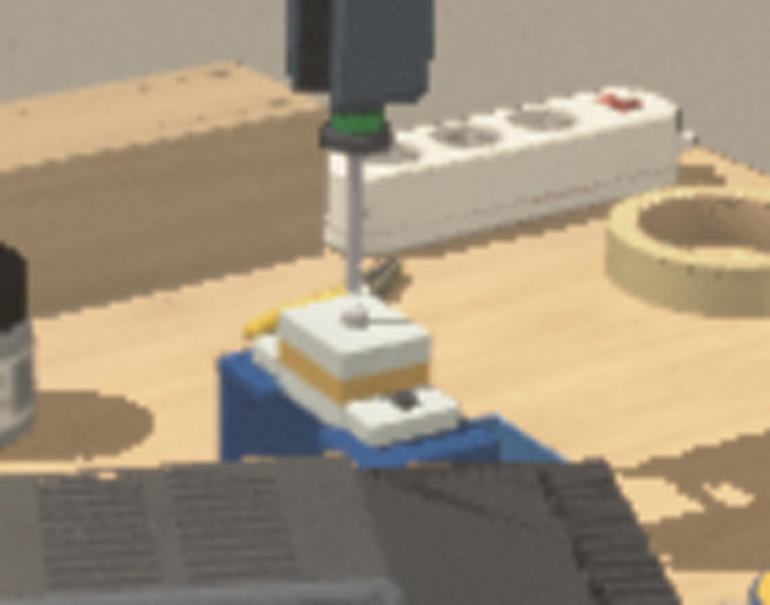

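{"fn": "apply_moves", "kwargs": {
  "plan": [
    {"jaw":1,"delta_pos":[0.2,0,2],"spin":0},
    {"jaw":1,"delta_pos":[0.2,0,4],"spin":0},
    {"jaw":1,"delta_pos":[0.2,0,6],"spin":0},
    {"jaw":1,"delta_pos":[0.2,0,8],"spin":0},
    {"jaw":1,"delta_pos":[0.2,0,10],"spin":0},
    {"jaw":1,"delta_pos":[0.2,0,12],"spin":0},
    {"jaw":1,"delta_pos":[0.2,0,12],"spin":0},
    {"jaw":1,"delta_pos":[0.2,0,12],"spin":0}
  ]
}}

```text
time_s: 17.6
ee_pos: [607.4, -6.9, 160.9]
ee_rot: [180.0, 0.1, 87.2]
force: [-0.0, -0.2, 0.0]
gripper_width: 17.3
```

```bash
python3 - <<'E'
from h import *
np.set_printoptions(precision=1,suppress=True)
W,c,s=wgrab("w15")
save(W,"w15a.png",(250,180,390,290),5.5)
plan((606.7,-8.2,195),87.1)
for n in ("scene",):
    S=cams.grab_frame(n); save(S,"s15.png",(300,180,440,290),5.5)
E
```

```text
t 17.65 pos [607.3  -6.9 160.9] rot [180.    0.1  87.2] F [ 0.5 -0.2  0.3] w 17.3 q [-2. 23. 90. -0. 67.  1.]
delta [ -1.4  -0.5 -34.1] spin 0.0016
```

View pics/w15a.png

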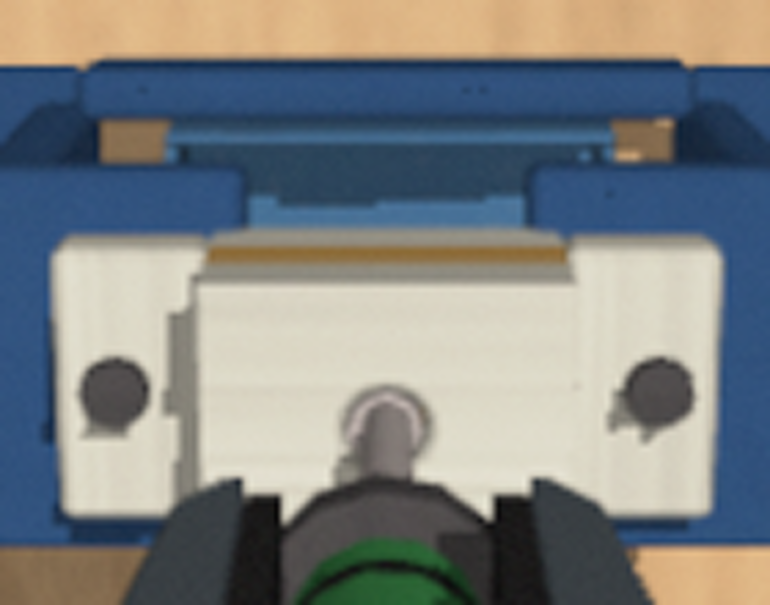

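View pics/s15.png

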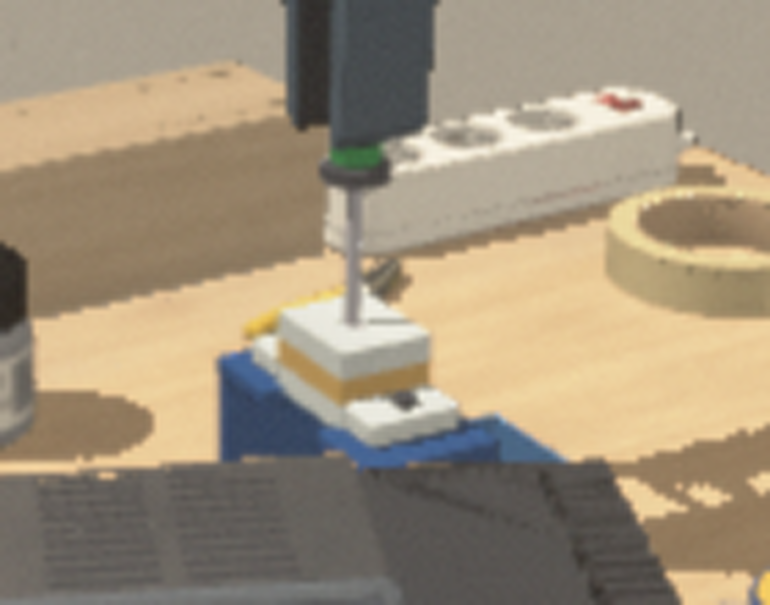

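{"fn": "apply_moves", "kwargs": {
  "plan": [
    {"jaw":1,"delta_pos":[0,0,2],"spin":0},
    {"jaw":1,"delta_pos":[0,0,4],"spin":0},
    {"jaw":1,"delta_pos":[0,0,6],"spin":0},
    {"jaw":1,"delta_pos":[0,0,8],"spin":0},
    {"jaw":1,"delta_pos":[0,0,10],"spin":0},
    {"jaw":1,"delta_pos":[0,0,12],"spin":0},
    {"jaw":1,"delta_pos":[0,0,14],"spin":0},
    {"jaw":1,"delta_pos":[0,0,14],"spin":0}
  ]
}}

```text
time_s: 18.7
ee_pos: [607.1, -7.0, 146.2]
ee_rot: [-180.0, 0.1, 87.2]
force: [0.3, 0.0, -0.4]
gripper_width: 17.2
```

```bash
python3 - <<'E'
from h import *
np.set_printoptions(precision=1,suppress=True)
W,c,s=wgrab("w16")
save(W,"w16a.png",(250,180,390,290),5.5)
plan((606.7,-8.2,195),87.1)
E
```

```text
t 18.75 pos [607.1  -7.  146.3] rot [-180.     0.1   87.2] F [-0.1 -0.7 -1.3] w 17.3 q [-2. 24. 91. -0. 65.  1.]
delta [ -1.3  -0.4 -48.7] spin 0.0016
```

View pics/w16a.png

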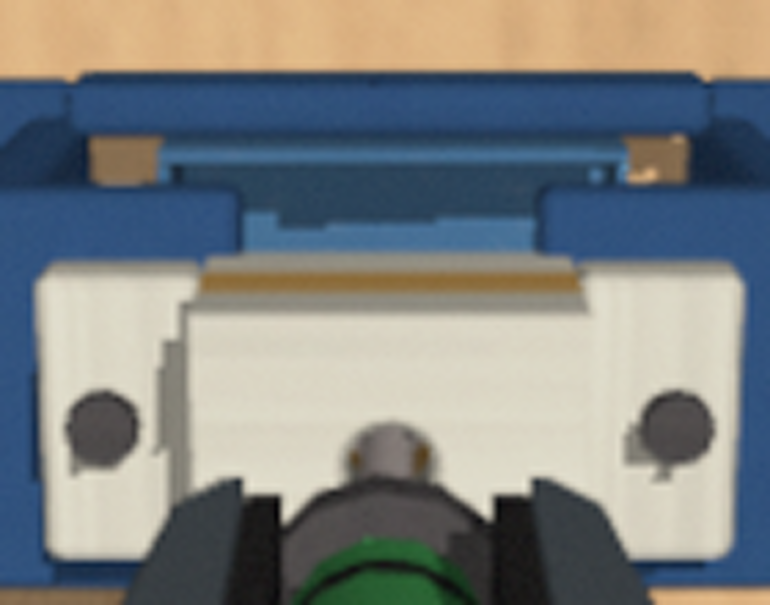

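{"fn": "apply_moves", "kwargs": {
  "plan": [
    {"jaw":1,"delta_pos":[0,0,2],"spin":0},
    {"jaw":1,"delta_pos":[0,0,5],"spin":0},
    {"jaw":1,"delta_pos":[0,0,8],"spin":0},
    {"jaw":1,"delta_pos":[0,0,11],"spin":0},
    {"jaw":1,"delta_pos":[0,0,14],"spin":0},
    {"jaw":1,"delta_pos":[0,0,16],"spin":0},
    {"jaw":1,"delta_pos":[0,0,17],"spin":0},
    {"jaw":1,"delta_pos":[0,0,17],"spin":0}
  ]
}}

```text
time_s: 19.75
ee_pos: [607.1, -7.1, 129.2]
ee_rot: [-180.0, 0.1, 87.2]
force: [-0.8, 0.1, -0.8]
gripper_width: 17.5
```

```bash
python3 - <<'E'
from h import *
np.set_printoptions(precision=1,suppress=True)
W,c,s=wgrab("w17")
save(W,"w17a.png",(220,150,420,290),4)
plan((606.7,-8.2,195),87.1)
for m in spotter.masks_of("wrist","hinge_pin"): print(m['confidence'],m['extent'])
S=cams.grab_frame("scene"); save(S,"s17.png",(300,180,440,290),5.5)
E
```

```text
t 19.8 pos [607.2  -7.1 129.3] rot [-180.     0.1   87.2] F [ 0.2  0.4 -0.3] w 17.3 q [-2. 25. 92. -0. 63.  1.]
delta [ -1.3  -0.4 -65.7] spin 0.0016
```

View pics/w17a.png

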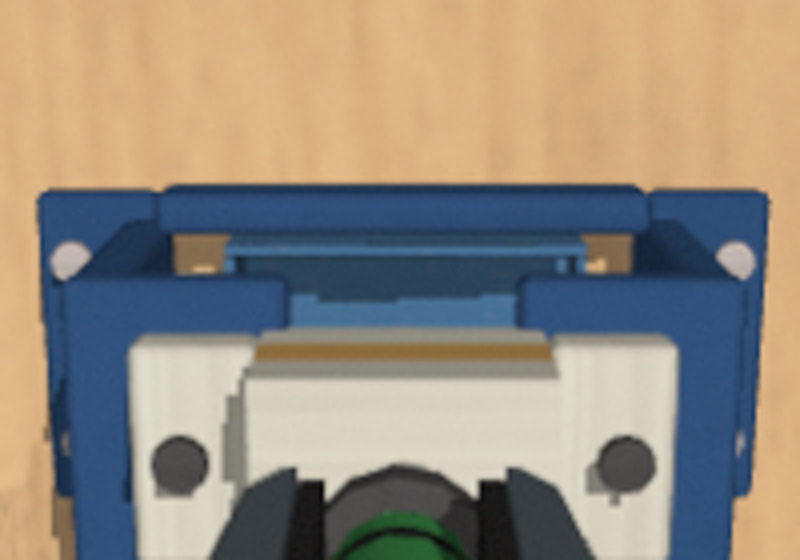

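View pics/s17.png

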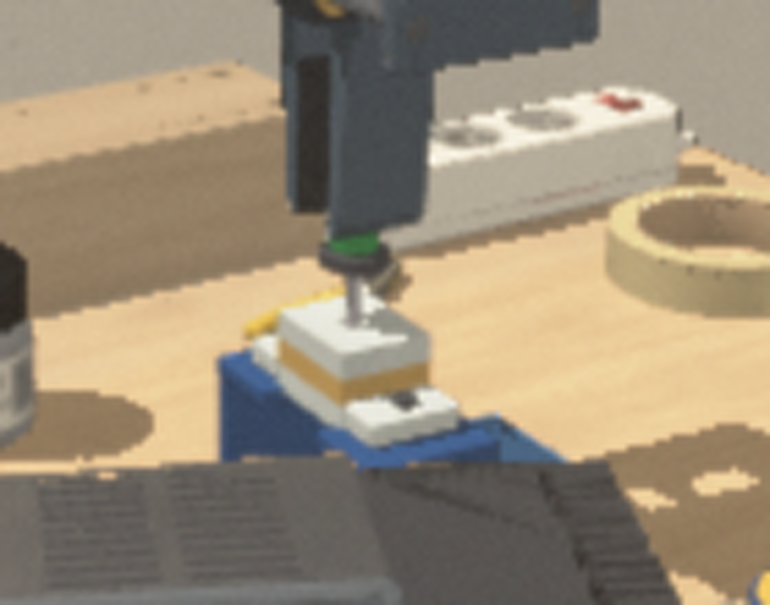

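{"fn": "apply_moves", "kwargs": {
  "plan": [
    {"jaw":1,"delta_pos":[0,0,3],"spin":0},
    {"jaw":1,"delta_pos":[0,0,5],"spin":0},
    {"jaw":1,"delta_pos":[0,0,5],"spin":0},
    {"jaw":1,"delta_pos":[0,0,-6],"spin":0},
    {"jaw":1,"delta_pos":[0,0,-24],"spin":0},
    {"jaw":1,"delta_pos":[0,0,-44],"spin":0},
    {"jaw":1,"delta_pos":[0,0,-60],"spin":0},
    {"jaw":1,"delta_pos":[0,0,-68],"spin":0}
  ]
}}

```text
time_s: 20.9
ee_pos: [607.7, -6.9, 198.9]
ee_rot: [179.9, 0.1, 87.2]
force: [0.7, -1.1, -0.5]
gripper_width: 17.5
```

```bash
python3 - <<'E'
from h import *
np.set_printoptions(precision=1,suppress=True)
for i in range(3): cams.grab_frame("scene")
W,c,s=wgrab("w18")
save(W,"w18a.png",(220,150,420,290),4)
plan((613.0,223.9,198),87.1)
for m in spotter.masks_of("wrist","hinge_pin"): print(m['confidence'],m['extent'])
T=cams.grab_frame("top"); save(T,"t18.png",(330,190,480,300),5)
E
```

```text
t 21.1 pos [606.9  -6.9 196.9] rot [-179.9    0.1   87.2] F [ 0.  -1.5 -0.4] w 17.1 q [-2. 22. 87. -0. 71.  1.]
delta [230.8  -5.2  -1.6] spin 0.0017
```

View pics/w18a.png

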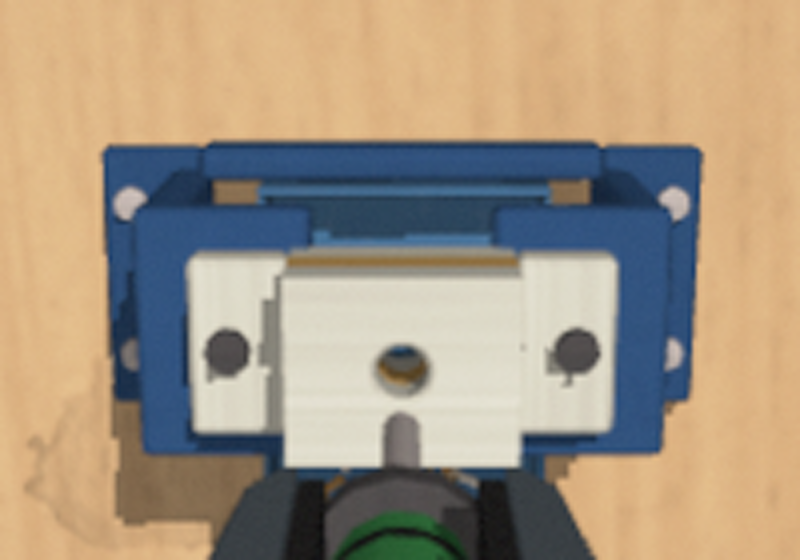

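View pics/t18.png

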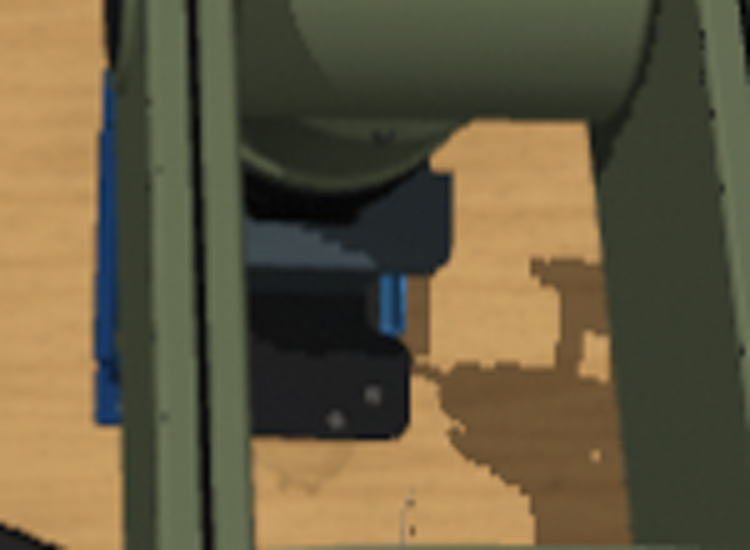

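{"fn": "apply_moves", "kwargs": {
  "plan": [
    {"jaw":1,"delta_pos":[20,0,0],"spin":0},
    {"jaw":1,"delta_pos":[60,-1,0],"spin":0},
    {"jaw":1,"delta_pos":[110,-2,0],"spin":0},
    {"jaw":1,"delta_pos":[160,-3,0],"spin":0},
    {"jaw":1,"delta_pos":[200,-4,0],"spin":0},
    {"jaw":1,"delta_pos":[224,-5,0],"spin":0},
    {"jaw":1,"delta_pos":[231,-5.2,0],"spin":0},
    {"jaw":1,"delta_pos":[231,-5.2,0],"spin":0}
  ]
}}

```text
time_s: 22.2
ee_pos: [612.8, 223.7, 195.8]
ee_rot: [-179.9, 0.2, 87.2]
force: [0.1, -0.6, -1.2]
gripper_width: 17.2
```

```bash
python3 - <<'E'
from h import *
np.set_printoptions(precision=1,suppress=True)
for i in range(2): cams.grab_frame("scene")
plan((613.0,224.7,155),87.1)
E
```

```text
t 22.3 pos [612.9 222.8 196. ] rot [-179.9    0.2   87.1] F [-0.1  0.7 -0.1] w 17.1 q [19. 26. 80. -0. 74. 22.]
delta [ 2.   0.1 41. ] spin 0.0004
```

{"fn": "apply_moves", "kwargs": {
  "plan": [
    {"jaw":1,"delta_pos":[1,0,8],"spin":0},
    {"jaw":1,"delta_pos":[2,0,20],"spin":0},
    {"jaw":1,"delta_pos":[2,0,32],"spin":0},
    {"jaw":1,"delta_pos":[2,0,41],"spin":0},
    {"jaw":1,"delta_pos":[2,0,45],"spin":0},
    {"jaw":1,"delta_pos":[2,0,46],"spin":0},
    {"jaw":1,"delta_pos":[2,0,46],"spin":0},
    {"jaw":1,"delta_pos":[2,0,46],"spin":0}
  ]
}}

```text
time_s: 23.3
ee_pos: [613.2, 224.8, 150.5]
ee_rot: [-179.9, 0.2, 87.1]
force: [-0.1, 0.3, -0.6]
gripper_width: 17.3
```

```bash
python3 - <<'E'
from h import *
np.set_printoptions(precision=1,suppress=True)
W,c,s=wgrab("w19")
save(W,"w19a.png",(250,180,390,290),5.5)
plan((613.0,224.7,87.9),87.1)
E
```

```text
t 23.35 pos [613.1 224.8 150.4] rot [-179.9    0.1   87.1] F [ 0.7  0.3 -0.4] w 17.5 q [19. 28. 84. -0. 68. 22.]
delta [ 0.1 -0.1 62.5] spin 0.0004
```

View pics/w19a.png

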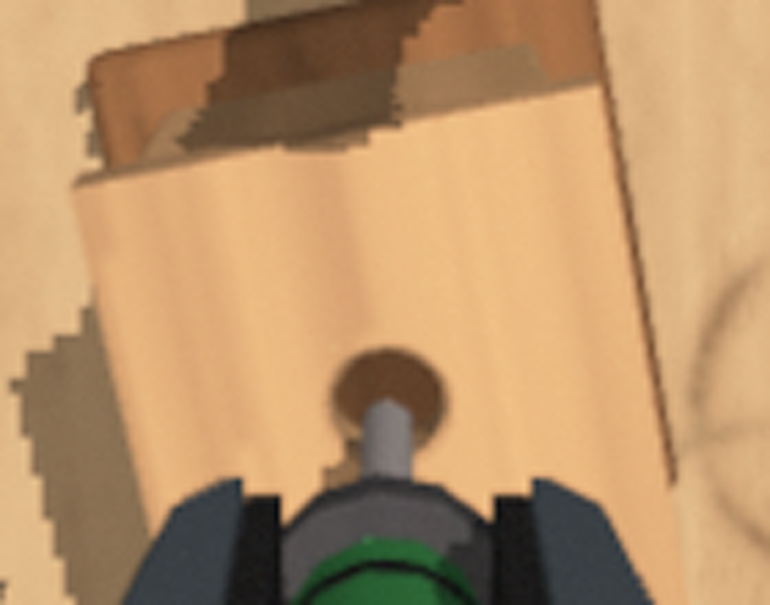

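{"fn": "apply_moves", "kwargs": {
  "plan": [
    {"jaw":1,"delta_pos":[0,0,6],"spin":0},
    {"jaw":1,"delta_pos":[0,0,16],"spin":0},
    {"jaw":1,"delta_pos":[0,0,28],"spin":0},
    {"jaw":1,"delta_pos":[0,0,40],"spin":0},
    {"jaw":1,"delta_pos":[0,0,51],"spin":0},
    {"jaw":1,"delta_pos":[0,0,58],"spin":0},
    {"jaw":1,"delta_pos":[0,0,61.5],"spin":0},
    {"jaw":1,"delta_pos":[0,0,61.5],"spin":0}
  ]
}}

```text
time_s: 24.35
ee_pos: [613.1, 224.6, 88.8]
ee_rot: [-179.9, 0.2, 87.1]
force: [0.4, 0.5, -0.5]
gripper_width: 17.6
```

```bash
python3 - <<'E'
from h import *
np.set_printoptions(precision=1,suppress=True)
for i in range(2): cams.grab_frame("top")
W,c,s=wgrab("w20")
plan((613.0,224.7,87.4),87.1)
S=cams.grab_frame("scene"); save(S,"s20.png",(200,210,320,330),5)
E
```

```text
t 24.5 pos [613.3 224.7  89.4] rot [-180.     0.1   87.1] F [ 0.3 -0.  -0.7] w 17.2 q [19. 31. 88. -0. 61. 22.]
delta [-0.  -0.3  2. ] spin 0.0005
```

View pics/s20.png

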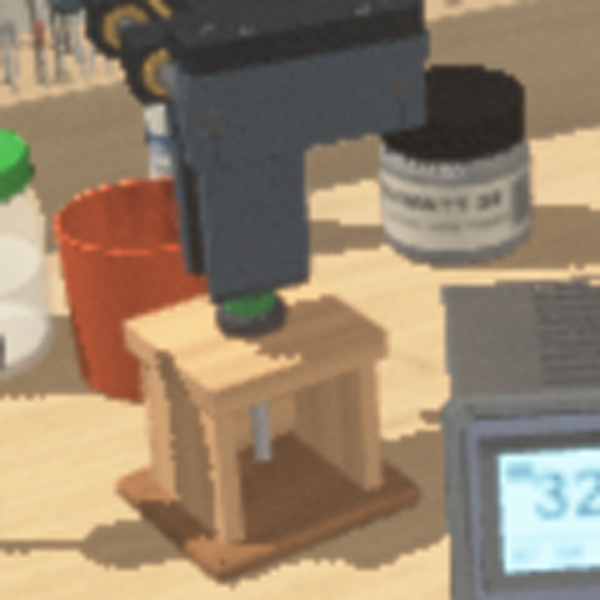

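Shank is through the rack hole, collar just above the top (crop 252,318). Lower the last 2 mm, then open.

{"fn": "apply_moves", "kwargs": {
  "plan": [
    {"jaw":1,"delta_pos":[0,0,1],"spin":0},
    {"jaw":1,"delta_pos":[0,0,2],"spin":0},
    {"jaw":1,"delta_pos":[0,0,2.3],"spin":0},
    {"jaw":1,"delta_pos":[0,0,2.3],"spin":0},
    {"jaw":1,"delta_pos":[0,0,2.3],"spin":0},
    {"jaw":1,"delta_pos":[0,0,2.3],"spin":0},
    {"jaw":1,"delta_pos":[0,0,2.3],"spin":0},
    {"jaw":1,"delta_pos":[0,0,2.3],"spin":0}
  ],
  "squeeze": 10
}}

```text
time_s: 25.55
ee_pos: [613.4, 224.7, 87.4]
ee_rot: [180.0, 0.1, 87.1]
force: [-1.0, -0.2, 3.5]
gripper_width: 17.8
```

```bash
python3 - <<'E'
from h import *
plan((613.0,224.7,87.4),87.1)
E
```

```text
t 25.55 pos [613.4 224.7  87.4] rot [1.7999e+02 1.3000e-01 8.7120e+01] F [-1.  -0.2  3.5] w 17.8 q [19. 31. 89. -0. 61. 22.]
delta [-0.  -0.4 -0. ] spin 0.0004
```

{"fn": "apply_moves", "kwargs": {
  "plan": [
    {"jaw":0.75,"delta_pos":[0,0,-0.3],"spin":0},
    {"jaw":0.65,"delta_pos":[0,0,-0.3],"spin":0},
    {"jaw":0.5,"delta_pos":[0,0,-0.3],"spin":0},
    {"jaw":0.3,"delta_pos":[0,0,-0.3],"spin":0},
    {"jaw":0.1,"delta_pos":[0,0,-0.3],"spin":0},
    {"jaw":0,"delta_pos":[0,0,-0.3],"spin":0},
    {"jaw":0,"delta_pos":[0,0,-0.3],"spin":0},
    {"jaw":0,"delta_pos":[0,0,-0.3],"spin":0}
  ]
}}

```text
time_s: 26.55
ee_pos: [613.4, 224.7, 87.7]
ee_rot: [180.0, 0.1, 87.1]
force: [-0.8, 0.1, -0.6]
gripper_width: 88.9
```

{"fn": "apply_moves", "kwargs": {
  "plan": [
    {"jaw":0,"delta_pos":[0,0,-10],"spin":0},
    {"jaw":0,"delta_pos":[0,0,-30],"spin":0},
    {"jaw":0,"delta_pos":[0,0,-60],"spin":0},
    {"jaw":0,"delta_pos":[0,0,-100],"spin":0},
    {"jaw":0,"delta_pos":[0,0,-140],"spin":0},
    {"jaw":0,"delta_pos":[0,0,-160],"spin":0},
    {"jaw":0,"delta_pos":[0,0,-165],"spin":0},
    {"jaw":0,"delta_pos":[0,0,-165],"spin":0}
  ]
}}

```text
time_s: 27.55
ee_pos: [613.2, 225.0, 252.5]
ee_rot: [-180.0, 0.1, 87.1]
force: [0.1, -0.3, -0.3]
gripper_width: 91.2
```

```bash
python3 - <<'E'
from h import *
for i in range(2): S=cams.grab_frame("scene")
save(S,"s21.png",(150,200,470,330),2.4)
W,c,s=wgrab("w21")
T=cams.grab_frame("top");save(T,"t21.png",(150,110,490,300),2.3)
plan((607,60,200),87.1)
E
```

```text
t 27.75 pos [612.9 224.9 251.4] rot [-179.88    0.18   87.13] F [-0.1  0.9 -0. ] w 91.4 q [19. 25. 75. -0. 81. 22.]
delta [-164.9    2.4   51.9] spin 0.0004
```

View pics/s21.png

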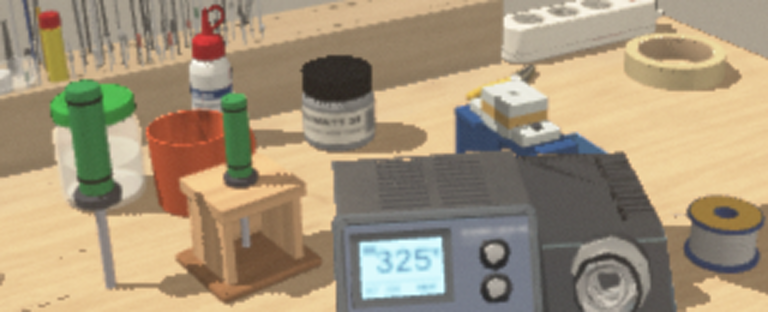

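View pics/w21.png

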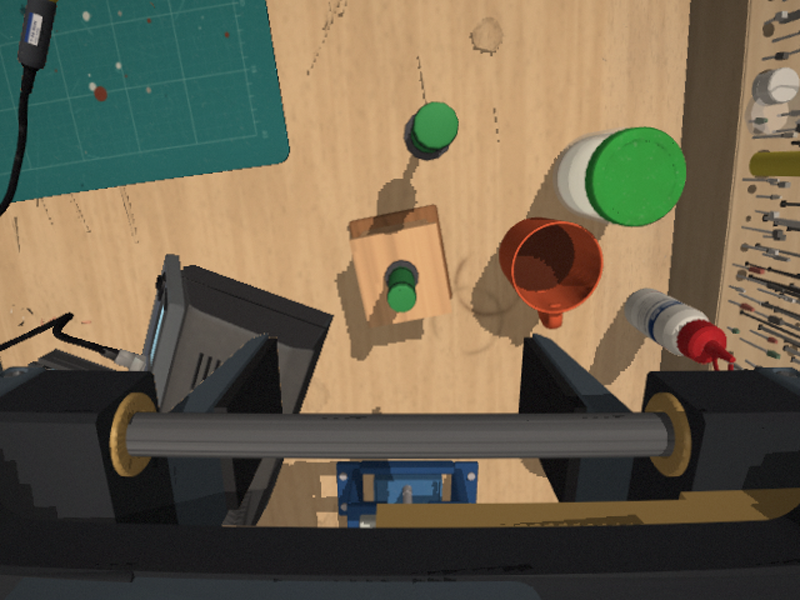

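View pics/t21.png

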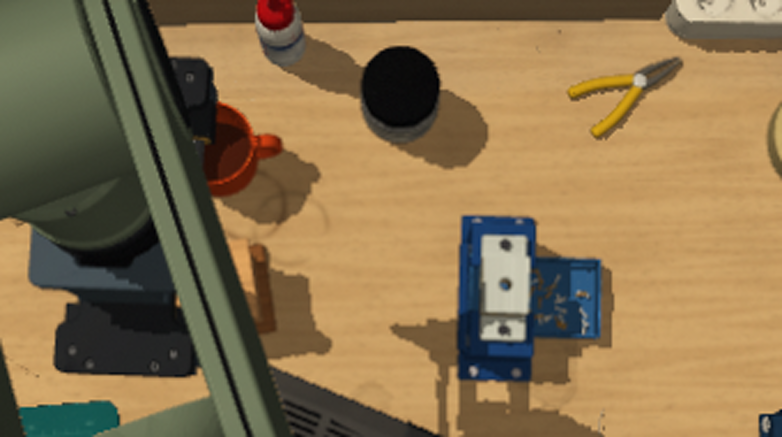

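```bash
python3 - <<'E'
from h import *
import pickle
W,c,s=pickle.load(open("w21.pkl","rb")); save(W,"w21a.png",(250,355,400,430),5)
plan((607,150,250),87.1)
E
```

```text
t 27.75 pos [612.9 224.9 251.4] rot [-179.88    0.18   87.13] F [-0.1  0.9 -0. ] w 91.4 q [19. 25. 75. -0. 81. 22.]
delta [-75.1  -2.2   1.6] spin 0.0004
```

View pics/w21a.png

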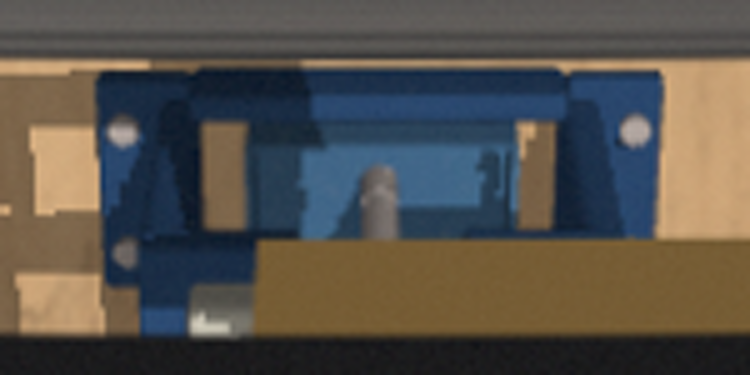

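The pin is in the tray's empty compartment (crop 380,200), and the tray is against the stop bar. The jar, mug and reel have not moved. Handing in.

```bash
python3 - <<'E'
from workcell import env
print(env.job_done(), env.state()['time_s'])
E
```

```text
the job is handed in; nothing more can be done
the job is handed in; nothing more can be done
```

I finished the job and handed it in at about 28 s on the robot's clock.

- **Tray:** I gripped it by its sides and slid it 104 mm along the desk until it met the stop bar, where the contact force was about 8 N.
- **Pin:** I took the punch from the wooden rack; the larger green punch standing beside the rack was left alone. I drove the pin out, going about 30 mm or more below the mouth of the hole. The gripper stayed above the punch's collar throughout and never came near the pin.
- **Punch:** I hung it back in the rack and felt it seat with 3.5 N before I let go.

**Last checks:**
- The hinge hole was empty and the pin lay in the tray's empty compartment.
- The tray was still in the bay.
- The punch was upright with its collar on the rack.
- The jar, mug and reel looked the same as at the start. The mug was partly hidden by the arm in the last top view, but it showed clear in the scene and wrist views.

**Disagreements:** Two wrist pictures placed the punch about 4 mm apart, so I set the final alignments from close-up views. The wrist force stayed near zero in every reading during driving because I only read it between moves. The empty hole and the pin in the tray confirm the pin came out.

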